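Scoop crystal lumps into the empty sample dish

ROBOT

A 6-joint arm with a two-finger parallel gripper is mounted at the origin on the work surface. World frame = base frame: x ahead of the robot, y to its left, z up, the work surface at z = 0. Lengths are in m, angles in degrees, forces in N, time in s.
With the tool pointing down it reaches from about 0.4 to 0.825 m from the base axis. Payload 7 kg.
Tool frame: the origin (TCP) lies at the very end of the fingers, on their centre line; the grasp point (between the pads) lies 19 mm behind it (r.hold_point_z is the distance from the TCP to the grasp point, in m); z points along the fingers, y is the direction in which the jaws open and shut (so a half turn about z gives the same grasp; the last joint's range is limited). The gripper opens to 88 mm and grips with 3 to 60 N. Pads are 19 mm wide; open, the fingers measure 130 mm over their backs; the gripper's body (78 mm by 193 mm) begins 47 mm behind the grasp point.
Start: joints at [-58.608, 20.546, 0.682, 0, -70.136, -16.507], TCP at [0.173, -0.652, 0.227] pointing down, gripper open.
Joint ranges: [-176.03, 176.03], [-82.01, 121.73], [-58.28, 71.71], [-173.87, 95.51], [-174.79, -0.11], [-173.66, 173.66]. Speed limits (degrees/s): [136.94, 136.94, 172.46, 180, 180, 180].

INTERFACE

Orientations are given as [roll, pitch, yaw] about the fixed x, y, z axes, in that order (R = Rz(yaw) Ry(pitch) Rx(roll)).
In Python, from plant import r gives the robot as it stands. The module is installed in compiled form; this text tells all that it offers.
- The arm moves only by the shell command python3 -m inch 'ROWS' [FORCE]. ROWS is text: rows parted by semicolons, each of 7 numbers parted by spaces: the shift along the tool's x, y, z in m, then the turn, a rotation vector about the tool's x, y, z in rad, then the opening, from 0 (shut) to 1 (fully open). In form: tx ty tz ax ay az jaw; .... A call has 1 to 20 rows; each row shifts and turns the commanded pose from where the row before left it, along the tool's axes as they then stand; what a row does not reach is not made up. A row lasts 1/12 s, in which the tool goes at most 41.7 mm and 7.16 degrees, less where a joint would pass 70% of its speed; a pose out of reach is approached as far as the arm can. A call with a gripper value outside its range is refused whole. The fingers move at their own pace and stop on an object; FORCE is the grip in N (left out, the last holds). Time passes only in rows, so rows that do not move let the fingers close. It gives the time, the measured TCP pose, the force and the opening at its end, in the units of the state.
- r.get_state(): the state, without advancing time (a new reading comes with each control period).
- r.capture(name): name is "scene" or "top"; returns the picture (420x560x3 uint8, red, green, blue); there is no depth.
- r.camera_params(name): a dict with "vfov" (degrees; the focal length in pixels is half the picture's height over the tangent of half this angle, whatever the lens; pixels are square), "cx", "cy" (the principal point, pixels), "R" (3x3) and "t" (3): a world point X has camera coordinates R X + t. Camera axes: x right, y down, z forward; pixel columns grow to the right and rows downward; lengths in m; the calibration is good to about 2 mm. A picture is of the moment at which its call begins. camera_params takes no time and is no camera call.
- r.close_job(): hands the job in, once; it reports no verdict.
Trained networks look in the newest picture that a camera, given by its name, has taken for a name from the list of things; names that differ only in an ending like _2 or _b are one class to them, and where a whole thing is asked for, a point or a joint stands for the part that bears it (a point fixed in the world has none). Each returns a list of dicts, best first, with "p" (0 to 1); they miss things now and then, are a little off and sometimes report something else, mostly with a low value. They report only what shows in the picture. A call takes as long as a camera call. They do not tell look-alikes from the thing itself.
- r.recognise(target, camera): "xy" ([column, row] in pixels, amid what is visible of it).
The state is a dict: "time_s": time; "joints": joint angles; "qd": joint speeds; "joint_torque": joint torques, N m; "tcp_pos": TCP position; "eef_rot": TCP orientation; "contact_force": force on the tool from outside, world axes, zero at the start; "moment": the same for the moment, N m; "gripper_width": finger opening in m.
Only numpy, scipy, OpenCV 4.12 (cv2) and the standard library are available. Lean on these libraries where they do the work, as an engineer would, in place of code of your own. Each camera call takes 0.05 s, during which the arm holds its last target.

TASK

Take the scoop by its handle, scoop the three purple crystal lumps out of the black tray and tip all of them into the empty white dish, not the one already filled. Use only the scoop on the lumps, never the gripper itself. Then stand the scoop upright in the middle of its blue mat, let go, and leave everything else as it is.

Things in the scene. Friction and masses are not known exactly. Their poses are not given: they have to be found in the camera images.
- scoop: Loose steel hand scoop, 200 g. Floor 85 long (x) x 90 wide (y) x 2; walls 3 thick, 36 tall: back, and sides that end 28 short of the front edge; front (+x) open. Orange handle bar 22 wide (y) x 26 x 110 long, starts at the back wall 30 above the underside and rises backwards (-x), leaning 25 degrees from vertical. Origin: centre of the floor's underside.
- scoop_grip (a point): Point on the handle's axis, 65 mm up it: 67 mm behind (-x) and 88.9 mm above the scoop's origin. Axes as the scoop's; the handle's axis is (-0.423, 0, 0.906) in them.
- scoop_lip (a point): Middle of the scoop's front edge, underside: 42.5 mm ahead of its origin. Axes as the scoop's.
- mat: Fixed blue mat 160 (x) x 120 (y) x 4 thick, the scoop's place. Origin: centre of its underside, on the table.
- tray: Fixed black tray, inside floor 200 long (x) x 102 wide (y) x 3 thick; walls 5 thick: sides 32 tall, far (+x) wall 32 tall and leaning outwards 30 degrees, near (-x) wall only 10 tall. Origin: underside, centre of the 200 x 102 floor, on the table. The lumps start in its far part.
- lump_a_center (a point): Centre of a purple faceted crystal lump, 26 wide, 22 tall, 25 g, smooth, with sloping sides; it may tumble.
- lump_b_center (a point): Centre of a purple faceted crystal lump, 26 wide, 22 tall, 25 g, smooth, with sloping sides; it may tumble.
- lump_c_center (a point): Centre of a purple faceted crystal lump, 26 wide, 22 tall, 25 g, smooth, with sloping sides; it may tumble.
- dish_empty: The empty white dish, fixed: round, 116 outside, 108 inside, rim 48 high, inner floor at 6. Origin: centre of its underside, on the table.
- dish_full: The other white dish, same size, fixed, already filled with green lumps that fill it. Origin as above. The two dishes may stand either way round.
- jar: Bystander, leave alone: amber screw jar, 52 mm wide, 75 tall. Origin: centre of its underside.
- driver: Bystander, leave alone: red screwdriver lying flat, 160 long. Origin: centre of its underside. (on its axis line)
- post: Bystander, leave alone: steel optical post on a round foot 56 wide, 90 tall. Origin: centre of its underside.
- bottle: Bystander, leave alone: white bottle with blue cap, 60 wide, 150 tall. Origin: centre of its underside.
- collar: Bystander, leave alone: aluminium ring 54 wide, 18 tall, lying flat. Origin: centre of its underside.
- case: Bystander, leave alone: yellow plastic case 100 x 75 x 35 tall. Origin: centre of its underside.
- glove_box: Bystander, leave alone: cardboard box 120 x 230 x 80 tall. Origin: centre of its underside.
- lump_a: The same purple lump as a body; origin: centre of its narrow 12 mm wide end, 11 mm from its centre; z along its axis.
- lump_b: The same purple lump as a body; origin: centre of its narrow 12 mm wide end, 11 mm from its centre; z along its axis.
- lump_c: The same purple lump as a body; origin: centre of its narrow 12 mm wide end, 11 mm from its centre; z along its axis.
Mind the look-alikes: they are no part of the job. What is shaped like the dish_empty but orange or pink is not meant. Of the things that look like the mat, the larger one is meant.

How it is judged:
By the outcome, as a careful person would: the job done as asked, in the order asked, and still so for the second after the job is handed in, with the robot touching nothing.
It also fails if it takes over 64 s, if anything falls off the work surface, if the arm or the gripper's body presses on something with over 40 N, if the wrist force passes 120 N, or if a joint passes its speed limit or range.

## Working session

There is one attempt and no reset: what is moved stays moved. The work goes in short steps, Python scripts to look and compute and a shell command to move; the robot and the scene stay as the last step left them, time stands still between calls to the robot, and variables do not carry over. Pictures are saved under pics/ and viewed, and the job is handed in when it is done.

```bash
mkdir -p pics; ls; python3 - <<'E'
from plant import r
import cv2
for n in ("scene","top"):
    im=r.capture(n); cv2.imwrite(f"pics/{n}0.png",im[:,:,::-1])
    p=r.camera_params(n); print(n,p)
s=r.get_state(); print(s)
print(r.hold_point_z)
E
```

```text
pics
scene {'vfov': 52.61838069605, 'cx': 286.91551431980525, 'cy': 204.26341434045108, 'R': array([[-0.72376835,  0.69000845,  0.00690841],
       [ 0.51624073,  0.54808768, -0.65809984],
       [-0.45788086, -0.47274543, -0.75289898]]), 't': array([ 0.38803663, -0.20521611,  1.47301986])}
top {'vfov': 52.662218258461756, 'cx': 274.4041878362973, 'cy': 210.71873623114925, 'R': array([[ 0.01807031, -0.99982656, -0.00450609],
       [-0.99206859, -0.01736902, -0.12449188],
       [ 0.12439203,  0.00671996, -0.99221039]]), 't': array([-0.00335846,  0.52953548,  1.52882148])}
{'time_s': 0.1, 'joints': array([-5.86079422e+01,  2.05876892e+01,  6.39198425e-01, -1.73318374e-02,
       -7.01374830e+01, -1.65069930e+01]), 'qd': array([ 0.10956932, -0.13108226, -0.01520506, -0.02800507, -0.04756666,
       -0.01342964]), 'joint_torque': array([ 4.11307274e-04, -5.84163344e+01,  2.93749702e+01,  7.01556131e+00,
        1.01276982e-02, -4.60411741e-05]), 'tcp_pos': array([ 0.17325013, -0.65192628,  0.22571496]), 'eef_rot': array([ 1.79912940e+02, -8.80769895e-03, -1.65120830e+02]), 'contact_force': array([-0.03709499,  0.4364029 , -0.72811937]), 'moment': array([-0.02679877, -0.0079177 , -0.05160201]), 'gripper_width': 0.08761833148373305}
0.0188
```

View pics/scene0.png

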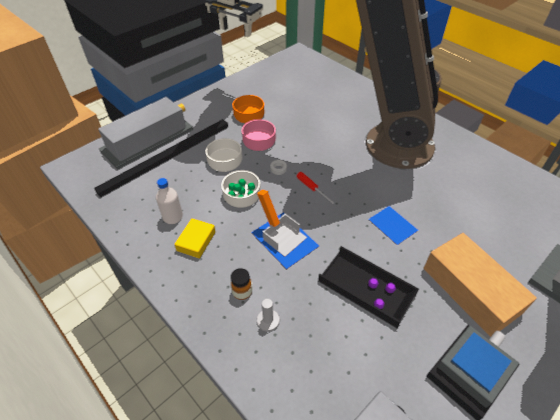

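View pics/top0.png

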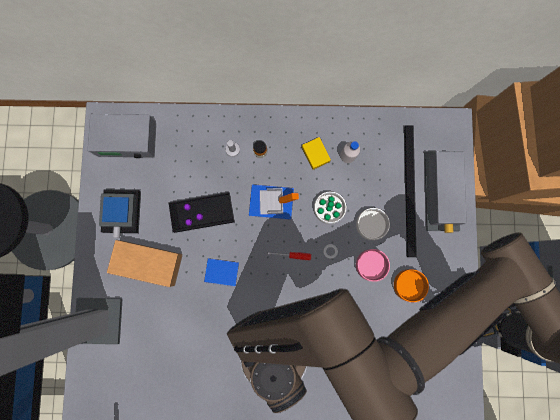

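The scene view shows the scoop on the larger blue mat at (283,235) and the black tray at (368,286) with 3 purple lumps at its far end. The filled dish is at (241,188) and the empty white dish at (224,153). In the top view the mat is at (271,201), the tray at (201,211) and the empty dish at (373,223). The orange and pink dishes, and the small mat at (222,272), are decoys.

```bash
cat > h.py <<'E'
import numpy as np, cv2
from plant import r
from scipy.spatial.transform import Rotation as Ro
def cam(n):
    p=r.camera_params(n); f=210/np.tan(np.radians(p['vfov']/2)); return p,f
def proj(n,X):
    p,f=cam(n); c=np.atleast_2d(X)@p['R'].T+p['t']; return c[:,:2]/c[:,2:]*f+[p['cx'],p['cy']]
def ray(n,uv):
    p,f=cam(n); d=np.array([(uv[0]-p['cx'])/f,(uv[1]-p['cy'])/f,1]); return -p['R'].T@p['t'],p['R'].T@d
def onz(n,uv,z):
    o,d=ray(n,uv); return o+d*(z-o[2])/d[2]
def tri(uvs):
    A=np.zeros((3,3));b=np.zeros(3)
    for n,uv in uvs.items():
        o,d=ray(n,uv); d=d/np.linalg.norm(d); P=np.eye(3)-np.outer(d,d); A+=P;b+=P@o
    X=np.linalg.solve(A,b); return X,{n:np.round(proj(n,X)[0]-uv,1) for n,uv in uvs.items()}
def mask(im,lo,hi):
    return cv2.inRange(cv2.cvtColor(im,cv2.COLOR_RGB2HSV),np.array(lo),np.array(hi))
E
python3 - <<'E'
from h import *
for n in ("scene","top"):
    im=cv2.imread(f"pics/{n}0.png")[:,:,::-1].copy()
    im_h=mask(im,(105,180,120),(118,255,255))
    nl,lab,st,ce=cv2.connectedComponentsWithStats(im_h)
    print(n,'blue',[(st[i].tolist()) for i in range(1,nl) if st[i][4]>100])
    for nm,a,b,z in (('purple',(135,120,60),(155,255,255),0.014),):
        nl,lab,st,ce=cv2.connectedComponentsWithStats(mask(im,a,b))
        for i in range(1,nl):
            if st[i][4]>5: print(nm,ce[i].round(1),st[i][4],onz(n,ce[i],z).round(4))
# zoom crops
im=cv2.imread("pics/top0.png"); c=cv2.resize(im[180:250,160:400],None,fx=3.3,fy=3.3,interpolation=cv2.INTER_CUBIC); cv2.imwrite("pics/topz.png",c)
im=cv2.imread("pics/scene0.png"); c=cv2.resize(im[180:330,240:430],None,fx=4,fy=4,interpolation=cv2.INTER_CUBIC); cv2.imwrite("pics/scz.png",c)
for t in ("scoop","scoop_grip","scoop_lip","mat","tray","lump_a_center","dish_empty"):
    for n in ("scene","top"):
        print(t,n,[(np.round(d['xy'],1).tolist(),round(d['p'],2)) for d in r.recognise(t,n)])
E
```

```text
scene blue [[526, 68, 25, 29, 176], [370, 207, 47, 37, 868], [252, 223, 66, 45, 687], [456, 342, 23, 31, 185]]
purple [372.8 282.8] 90 [0.5034 0.2869 0.014 ]
purple [390.2 287.2] 90 [0.4811 0.3258 0.014 ]
purple [378.9 303. ] 86 [0.5377 0.3336 0.014 ]
top blue [[249, 185, 27, 33, 354], [102, 197, 26, 25, 420], [205, 259, 33, 27, 711]]
purple [186.9 206.8] 38 [0.541  0.3332 0.014 ]
purple [199.  216.5] 40 [0.5053 0.2866 0.014 ]
purple [188.1 221.9] 41 [0.4844 0.3262 0.014 ]
scoop scene [([278.5, 229.8], 0.86), ([240.4, 281.3], 0.47)]
scoop top [([274.3, 198.8], 0.91)]
scoop_grip scene [([278.4, 231.2], 0.78), ([166.6, 201.1], 0.27)]
scoop_grip top [([275.4, 198.5], 0.97), ([330.3, 207.3], 0.23)]
scoop_lip scene [([278.5, 228.5], 0.86), ([277.8, 167.3], 0.47)]
scoop_lip top [([276.6, 200.3], 0.81), ([332.3, 205.8], 0.51), ([261.2, 148.6], 0.26)]
mat scene [([393.8, 224.0], 0.67), ([291.1, 248.8], 0.63)]
mat top [([220.2, 271.8], 0.91), ([260.5, 200.0], 0.88)]
tray scene [([367.9, 287.4], 0.59), ([378.5, 301.0], 0.3)]
tray top [([201.5, 212.6], 0.57)]
lump_a_center scene [([380.5, 302.2], 0.58)]
lump_a_center top [([332.4, 250.8], 0.63), ([259.6, 147.3], 0.24)]
dish_empty scene [([222.5, 153.2], 0.95), ([256.9, 135.1], 0.94), ([245.6, 110.4], 0.72)]
dish_empty top [([376.0, 222.5], 0.89), ([372.4, 262.5], 0.83), ([414.3, 285.3], 0.81), ([233.2, 146.8], 0.68)]
```

View pics/topz.png

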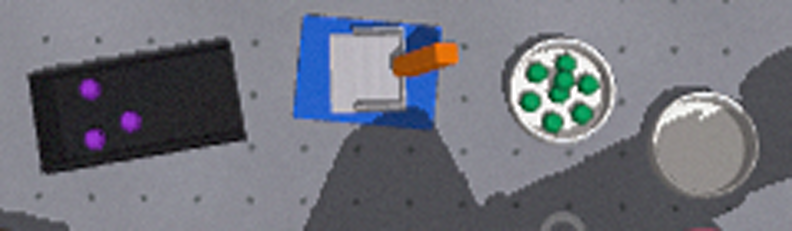

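View pics/scz.png

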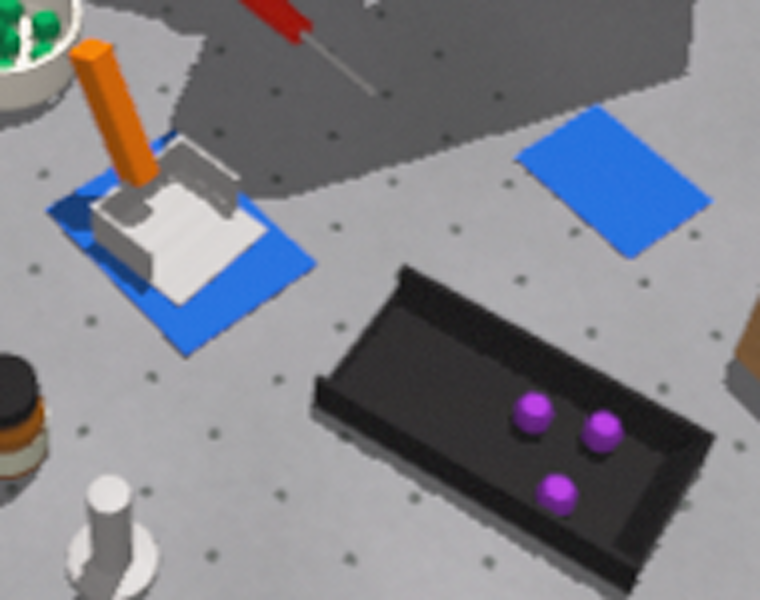

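```bash
cat > fit.py <<'E'
from h import *
from scipy.optimize import least_squares
T=lambda z:((z[0]+.5)/3.3-.5+160,(z[1]+.5)/3.3-.5+180)
S=lambda z:((z[0]+.5)/4-.5+240,(z[1]+.5)/4-.5+180)
def fit(obs,z0,x0):
    def X(p,l):
        c,s=np.cos(p[2]),np.sin(p[2]); return [p[0]+c*l[0]-s*l[1],p[1]+s*l[0]+c*l[1],z0+l[2]]
    f=lambda p:np.concatenate([proj(n,X(p,l))[0]-uv for n,uv,l in obs])
    q=least_squares(f,x0,loss='soft_l1'); return q.x,f(q.x).reshape(-1,2).round(1)
def show(nm,q): print(nm,q[0][:2].round(4),np.degrees(q[0][2]).round(2),q[1].tolist())
E
python3 - <<'E'
from fit import *
# mat: +x toward +y world(left in top); +y -> -x world (down in top)
a,b,h=.08,.06,.004
mat=[('top',T((305,13)),(a,-b,h)),('top',T((293,118)),(a,b,h)),('top',T((441,27)),(-a,-b,h)),('top',T((433,129)),(-a,b,h)),
('scene',S((186,357)),(a,-b,h)),('scene',S((316,264)),(a,b,h)),('scene',S((47,210)),(-a,-b,h)),('scene',S((178,131)),(-a,b,h))]
show('mat',fit(mat,0,[.55,.05,1.57]))
# tray outer rims
w=.051+.005
tray=[('top',T((245,138)),(-.105,w,.032)),('top',T((228,38)),(-.105,-w,.032)),
('scene',S((403,265)),(-.105,w,.032)),('scene',S((316,377)),(-.105,-w,.032)),
('scene',S((713,437)),(.1+.0185+.005,w,.032)),('scene',S((630,595)),(.1+.0185+.005,-w,.032)),
('top',T((28,73)),(.1235,-w,.032)),('top',T((45,173)),(.1235,w,.032))]
show('tray',fit(tray,0,[.52,.3,1.7]))
sc=[('top',T((331,35)),(.0425,-.045,.002)),('top',T((330,114)),(.0425,.045,.002)),
('scene',S((180,305)),(.0425,-.045,.002)),('scene',S((268,229)),(.0425,.045,.002)),
('scene',S((92,207)),(-.0425,-.045,.036)),('scene',S((181,137)),(-.0425,.045,.036)),
('top',T((404,27)),(-.0425,-.045,.036)),('top',T((404,110)),(-.0425,.045,.036))]
show('scoop',fit(sc,.004,[.55,.05,1.57]))
q=fit(sc,.004,[.55,.05,1.57])[0]
R=Ro.from_euler('z',q[2])
for d in (110,65):
    ax=np.array([-.0425-.0015+0,0,.030])+0
    g=np.array([-.067,0,.0889])+ (d-65)/1000*np.array([-.423,0,.906])
    X=R.apply(g)+[q[0],q[1],.004]; print(d,X.round(4),proj('top',X),proj('scene',X))
# dish: ellipse rim
for n,gs in (('top',(373,223)),('scene',(224,153))):
    print(onz(n,gs,.03).round(3))
E
python3 - <<'E'
import cv2
im=cv2.imread("pics/top0.png"); cv2.imwrite("pics/d1.png",cv2.resize(im[190:300,310:440],None,fx=5,fy=5,interpolation=cv2.INTER_CUBIC))
im=cv2.imread("pics/scene0.png"); cv2.imwrite("pics/d2.png",cv2.resize(im[80:220,140:300],None,fx=4,fy=4,interpolation=cv2.INTER_CUBIC))
E
```

```text
mat [0.5676 0.0218] 85.64 [[-1.2, 0.4], [-0.8, -0.0], [-0.2, 0.0], [-0.7, 0.6], [-0.5, -0.1], [0.3, 0.1], [-1.1, -0.4], [-1.2, -0.8]]
tray [0.5237 0.2697] 100.35 [[-0.6, -0.1], [0.0, 0.5], [-0.6, -0.6], [-1.6, 0.0], [-0.0, 0.4], [0.7, -5.3], [-0.5, -0.2], [-1.6, -0.6]]
scoop [0.5655 0.0214] 92.4 [[-1.0, 0.2], [-0.2, 0.0], [-0.3, 0.1], [-0.1, 0.1], [-0.4, -0.3], [0.1, -0.7], [-0.4, 0.5], [0.2, -0.4]]
110 [ 0.5691 -0.0646  0.1337] [[294.9096081  196.07610958]] [[261.81378809 191.34047404]]
65 [ 0.5683 -0.0455  0.0929] [[289.05260355 198.028531  ]] [[267.18447269 205.02444478]]
[ 0.491 -0.357  0.03 ]
[ 0.485 -0.354  0.03 ]
```

View pics/d1.png

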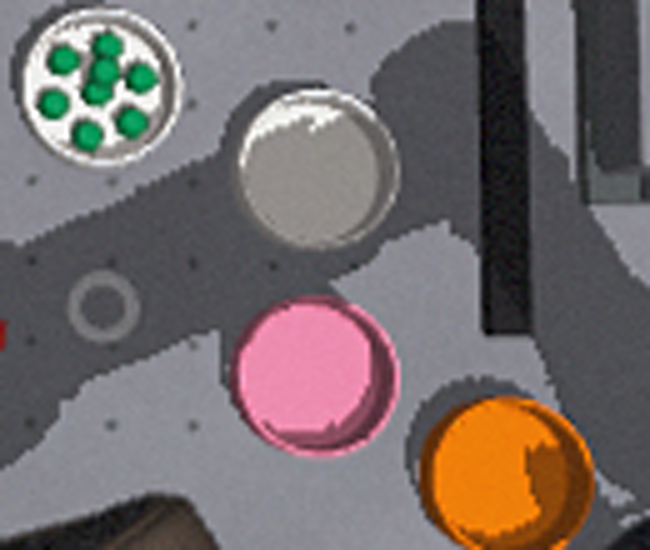

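View pics/d2.png

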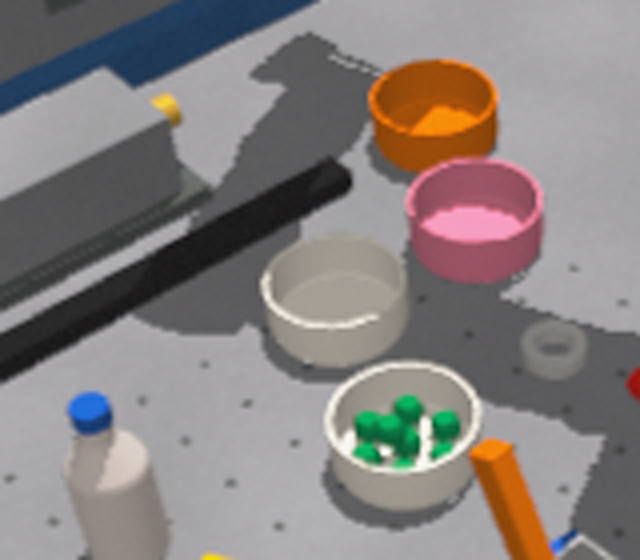

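```bash
python3 - <<'E'
from fit import *
w=.056
tray=[('top',T((245,138)),(-.105,w,.032)),('top',T((228,38)),(-.105,-w,.032)),
('scene',S((403,265)),(-.105,w,.032)),('scene',S((316,377)),(-.105,-w,.032)),
('scene',S((713,437)),(.1235,w,.032)),
('top',T((28,73)),(.1235,-w,.032)),('top',T((45,173)),(.1235,w,.032))]
q=fit(tray,0,[.52,.3,1.7]); show('tray',q)
p=q[0]
for s,t in (((372.8,282.8),(199,216.5)),((390.2,287.2),(188.1,221.9)),((378.9,303.),(186.9,206.8))):
    X,e=tri({'scene':s,'top':t}); print(X.round(4),e,'tray frame',Ro.from_euler('z',-p[2]).apply(X-[p[0],p[1],0]).round(4))
print(tri({'top':(373.6,223.8),'scene':(223.6,150.3)}))
print('full dish',onz('top',(100/5+310,88/5+190),.048))
# handle check
print('handle top',tri({'top':((448+.5)/3.3+159.5,(52.5)/3.3+179.5),'scene':((92.5)/4+239.5,50.5/4+179.5)}))
E
python3 - <<'E'
import cv2
im=cv2.imread("pics/scene0.png"); cv2.imwrite("pics/t2.png",cv2.resize(im[235:340,310:430],None,fx=5,fy=5,interpolation=cv2.INTER_CUBIC))
E
```

```text
tray [0.5229 0.2696] 100.72 [[-0.5, -0.0], [-0.1, 0.6], [-0.7, -0.8], [-1.4, 0.0], [0.1, -0.1], [-0.5, 0.3], [-1.5, -0.2]]
[0.5048 0.2868 0.0156] {'scene': array([-0.3, -0. ]), 'top': array([-0.2,  0.1])} tray frame [0.0202 0.0146 0.0156]
[0.4837 0.326  0.0176] {'scene': array([-0.3, -0. ]), 'top': array([-0.2,  0.1])} tray frame [0.0627 0.0279 0.0176]
[0.54   0.3335 0.017 ] {'scene': array([-0.5, -0.1]), 'top': array([-0.3,  0.1])} tray frame [ 0.0596 -0.0287  0.017 ]
(array([ 0.48570622, -0.35508531,  0.04165082]), {'top': array([-0.3,  0.3]), 'scene': array([-0.4, -0.1])})
full dish [ 0.54265072 -0.1965441   0.048     ]
handle top (array([ 0.56997174, -0.06436937,  0.13193273]), {'top': array([-0.6,  0.5]), 'scene': array([-1. , -0.2])})
```

View pics/t2.png

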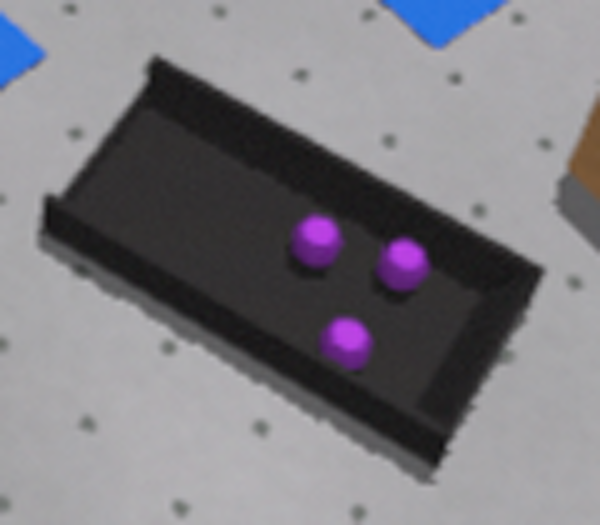

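```bash
cat > mv.py <<'E'
from h import *
from scipy.linalg import logm
C,S_=np.cos(np.radians(25)),np.sin(np.radians(25))
M=np.array([[-C,0,S_],[0,1,0],[-S_,0,-C]])
def H(R,t): A=np.eye(4);A[:3,:3]=R;A[:3,3]=t;return A
def now():
    s=r.get_state(); return H(Ro.from_euler('xyz',s['eef_rot'],degrees=True).as_matrix(),s['tcp_pos'])
TS=H(M, np.array([-.067,0,.0889])+ .003*np.array([-S_,0,C])+.0188*M[:,2])   # nominal tool in scoop frame
def scoop(x,y,z,yaw,pitch=0): return H((Ro.from_euler('z',yaw,degrees=True)*Ro.from_euler('y',pitch,degrees=True)).as_matrix(),[x,y,z])
def liptool(x,y,z,yaw,pitch,TS=TS):
    "tool pose with scoop lip at x,y,z"
    S=scoop(0,0,0,yaw,pitch); S[:3,3]=np.array([x,y,z])-S[:3,:3]@[.0425,0,0]; return S@TS
def rows(A,B,n):
    D=np.linalg.inv(A)@B; rv=Ro.from_matrix(D[:3,:3]).as_rotvec()
    # per-row increment
    L=logm(D).real/n
    from scipy.linalg import expm
    E=expm(L); t=E[:3,3]; w=Ro.from_matrix(E[:3,:3]).as_rotvec()
    print('n',n,'row',t.round(4),w.round(4),'mm/row',round(1e3*np.linalg.norm(t),1),'deg/row',round(np.degrees(np.linalg.norm(w)),2))
    return E
def rep(A,B): 
    D=np.linalg.inv(A)@B; print('rel',(D[:3,3]*1e3).round(1),'mm',Ro.from_matrix(D[:3,:3]).as_rotvec(degrees=True).round(2))
E
python3 - <<'E'
from mv import *
A=now(); G=scoop(.5655,.0214,.004,92.4)@TS
P=G@H(np.eye(3),[0,0,-.13])
print(G[:3,3],P[:3,3]); rep(A,P); rows(A,P,30)
X=A.copy(); E=rows(A,P,30)
for i in range(30):
    X=X@E
    if i%5==4: print(X[:3,3].round(3))
print(r.get_state()['time_s'])
E
```

```text
[ 0.56802605 -0.03886972  0.07858034] [ 0.57032671 -0.0937619   0.19640035]
rel [-527.1  437.8   30.2] mm [-16.9  -21.04 -76.2 ]
n 30 row [-0.0241  0.0009  0.0062] [-0.0098 -0.0122 -0.0443] mm/row 24.9 deg/row 2.69
n 30 row [-0.0241  0.0009  0.0062] [-0.0098 -0.0122 -0.0443] mm/row 24.9 deg/row 2.69
[ 0.285 -0.606  0.199]
[ 0.385 -0.536  0.179]
[ 0.468 -0.443  0.169]
[ 0.528 -0.335  0.169]
[ 0.563 -0.216  0.178]
[ 0.57  -0.094  0.196]
0.8
```

```bash
python3 -m inch '-0.0241 0.0009 0.0062 -0.0098 -0.0122 -0.0443 1;-0.0241 0.0009 0.0062 -0.0098 -0.0122 -0.0443 1;-0.0241 0.0009 0.0062 -0.0098 -0.0122 -0.0443 1;-0.0241 0.0009 0.0062 -0.0098 -0.0122 -0.0443 1;-0.0241 0.0009 0.0062 -0.0098 -0.0122 -0.0443 1;-0.0241 0.0009 0.0062 -0.0098 -0.0122 -0.0443 1;-0.0241 0.0009 0.0062 -0.0098 -0.0122 -0.0443 1;-0.0241 0.0009 0.0062 -0.0098 -0.0122 -0.0443 1;-0.0241 0.0009 0.0062 -0.0098 -0.0122 -0.0443 1;-0.0241 0.0009 0.0062 -0.0098 -0.0122 -0.0443 1;-0.0241 0.0009 0.0062 -0.0098 -0.0122 -0.0443 1;-0.0241 0.0009 0.0062 -0.0098 -0.0122 -0.0443 1;-0.0241 0.0009 0.0062 -0.0098 -0.0122 -0.0443 1;-0.0241 0.0009 0.0062 -0.0098 -0.0122 -0.0443 1;-0.0241 0.0009 0.0062 -0.0098 -0.0122 -0.0443 1'
python3 - <<'E'
from mv import *
A=now(); G=scoop(.5655,.0214,.004,92.4)@TS
P=G@H(np.eye(3),[0,0,-.11])
rows(A,P,16); print(r.get_state()['joints'].round(1))
E
```

```text
time_s: 2.05
tcp_pos: [0.4687, -0.4419, 0.1696]
eef_rot: [175.5, 12.5, -127.2]
contact_force: [0.8, 0.5, -0.7]
gripper_width: 0.0878
n 16 row [-0.0226  0.0009  0.0071] [-0.0092 -0.0115 -0.0415] mm/row 23.7 deg/row 2.52
[-34.   24.1   2.6 -13.3 -72.9   1.7]
```

```bash
python3 -m inch '-0.0226 0.0009 0.0071 -0.0092 -0.0115 -0.0415 1;-0.0226 0.0009 0.0071 -0.0092 -0.0115 -0.0415 1;-0.0226 0.0009 0.0071 -0.0092 -0.0115 -0.0415 1;-0.0226 0.0009 0.0071 -0.0092 -0.0115 -0.0415 1;-0.0226 0.0009 0.0071 -0.0092 -0.0115 -0.0415 1;-0.0226 0.0009 0.0071 -0.0092 -0.0115 -0.0415 1;-0.0226 0.0009 0.0071 -0.0092 -0.0115 -0.0415 1;-0.0226 0.0009 0.0071 -0.0092 -0.0115 -0.0415 1;-0.0226 0.0009 0.0071 -0.0092 -0.0115 -0.0415 1;-0.0226 0.0009 0.0071 -0.0092 -0.0115 -0.0415 1;-0.0226 0.0009 0.0071 -0.0092 -0.0115 -0.0415 1;-0.0226 0.0009 0.0071 -0.0092 -0.0115 -0.0415 1;-0.0226 0.0009 0.0071 -0.0092 -0.0115 -0.0415 1;-0.0226 0.0009 0.0071 -0.0092 -0.0115 -0.0415 1;-0.0226 0.0009 0.0071 -0.0092 -0.0115 -0.0415 1;-0.0226 0.0009 0.0071 -0.0092 -0.0115 -0.0415 1;0 0 0 0 0 0 1'
python3 - <<'E'
from mv import *
A=now(); G=scoop(.5655,.0214,.004,92.4)@TS
rows(A,G,8); rep(A,G); print(r.get_state()['joints'].round(1))
for n in("scene","top"): cv2.imwrite(f"pics/{n}1.png",r.capture(n)[:,:,::-1])
im=cv2.imread("pics/scene1.png"); cv2.imwrite("pics/s1z.png",cv2.resize(im[130:330,180:430],None,fx=3,fy=3,interpolation=cv2.INTER_CUBIC))
E
```

```text
time_s: 3.47
tcp_pos: [0.5704, -0.0824, 0.1789]
eef_rot: [-179.9, 25.1, -87.4]
contact_force: [-1.0, -0.6, -0.3]
gripper_width: 0.0875
n 8 row [0.0004 0.0001 0.0137] [0.     0.0002 0.0004] mm/row 13.7 deg/row 0.02
rel [  3.    0.6 109.3] mm [0.01 0.08 0.18]
[ -6.8  19.4  -1.8 -25.7 -74.7  17.5]
```

View pics/s1z.png

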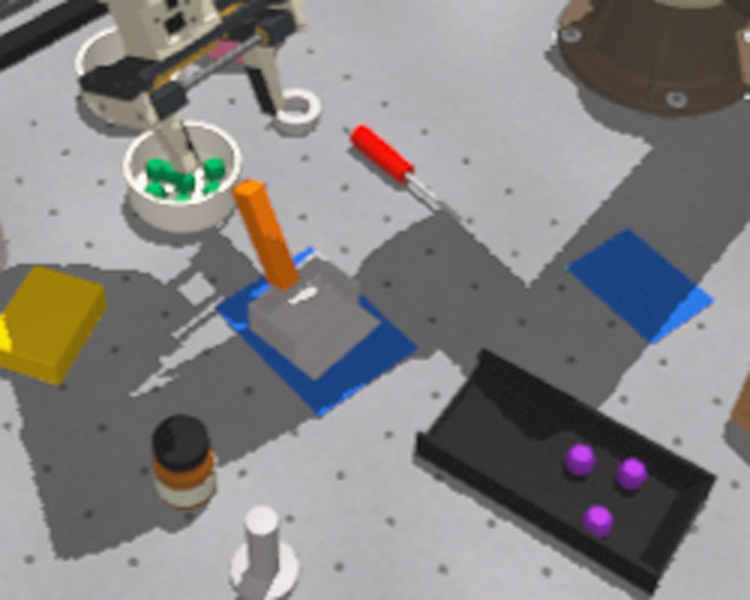

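View pics/top1.png

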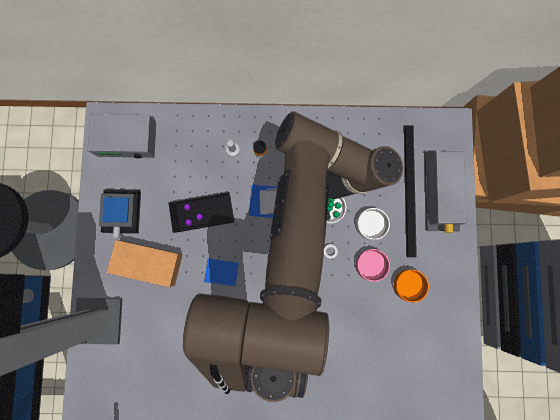

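The gripper sits above the handle (zoomed scene (250,190)) with its fingers on both sides. I'll go down and grip.

```bash
python3 -m inch '0.0003 0 0.011 0 0 0.0003 1;0.0003 0 0.011 0 0 0.0003 1;0.0003 0 0.011 0 0 0.0003 1;0.0003 0 0.011 0 0 0.0003 1;0.0003 0 0.011 0 0 0.0003 1;0.0003 0 0.011 0 0 0.0003 1;0.0003 0 0.011 0 0 0.0003 1;0.0003 0 0.011 0 0 0.0003 1;0.0003 0 0.011 0 0 0.0003 1;0.0003 0 0.010 0 0 0.0003 1;0 0 0 0 0 0 0;0 0 0 0 0 0 0;0 0 0 0 0 0 0;0 0 0 0 0 0 0;0 0 0 0 0 0 0;0 0 0 0 0 0 0;0 0 0 0 0 0 0;0 0 0 0 0 0 0' 50
python3 - <<'E'
from mv import *
s=r.get_state(); print(s['contact_force'].round(1),s['moment'].round(2),s['gripper_width'],s['time_s'])
A=now(); rep(A,scoop(.5655,.0214,.004,92.4)@TS)
for n in("scene","top"): cv2.imwrite(f"pics/{n}2.png",r.capture(n)[:,:,::-1])
im=cv2.imread("pics/scene2.png"); cv2.imwrite("pics/s2z.png",cv2.resize(im[130:330,180:430],None,fx=3,fy=3,interpolation=cv2.INTER_CUBIC))
E
```

```text
time_s: 5.07
tcp_pos: [0.5685, -0.0425, 0.0783]
eef_rot: [179.9, 25.0, -87.9]
contact_force: [0.1, -0.6, -0.7]
gripper_width: 0.0397
[ 0.1 -0.6 -0.7] [-1.38  0.04  0.03] 0.03970329493077349 5.0667
rel [-3.4  0.3  1.3] mm [-0.04 -0.02 -0.26]
```

View pics/s2z.png

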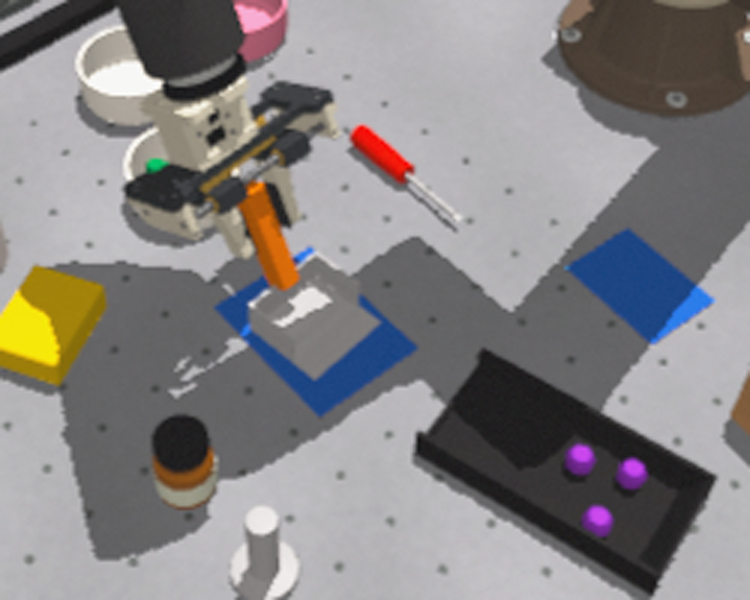

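The grasp is lined up but the fingers are still closing. I'll trim 3 mm along tool x, then finish closing.

```bash
python3 -m inch '-0.0015 0 0.0005 0 0 0 0.5;-0.0015 0 0.0005 0 0 0 0.5;0 0 0 0 0 0 0;0 0 0 0 0 0 0;0 0 0 0 0 0 0;0 0 0 0 0 0 0;0 0 0 0 0 0 0;0 0 0 0 0 0 0;0 0 0 0 0 0 0;0 0 0 0 0 0 0' 55
python3 - <<'E'
from mv import *
s=r.get_state(); print(s['contact_force'].round(1),s['moment'].round(2),s['gripper_width'],s['time_s'])
A=now(); rep(A,scoop(.5655,.0214,.004,92.4)@TS)
E
```

```text
time_s: 6.0
tcp_pos: [0.5685, -0.0393, 0.0785]
eef_rot: [179.9, 25.0, -87.9]
contact_force: [0.4, 0.8, 1.5]
gripper_width: 0.0217
[0.4 0.8 1.5] [-1.34 -0.32 -0.18] 0.02168574226557543 6.0
rel [-0.5  0.5  0.1] mm [-0.04 -0.02 -0.26]
```

```bash
python3 - <<'E'
import cv2
im=cv2.imread("pics/top1.png"); cv2.imwrite("pics/tt.png",cv2.resize(im[185:240,160:245],None,fx=9,fy=9,interpolation=cv2.INTER_CUBIC))
im=cv2.imread("pics/scene1.png"); cv2.imwrite("pics/ts.png",cv2.resize(im[240:340,310:425],None,fx=6,fy=6,interpolation=cv2.INTER_CUBIC))
E
```

```text
(no output)
```

View pics/tt.png

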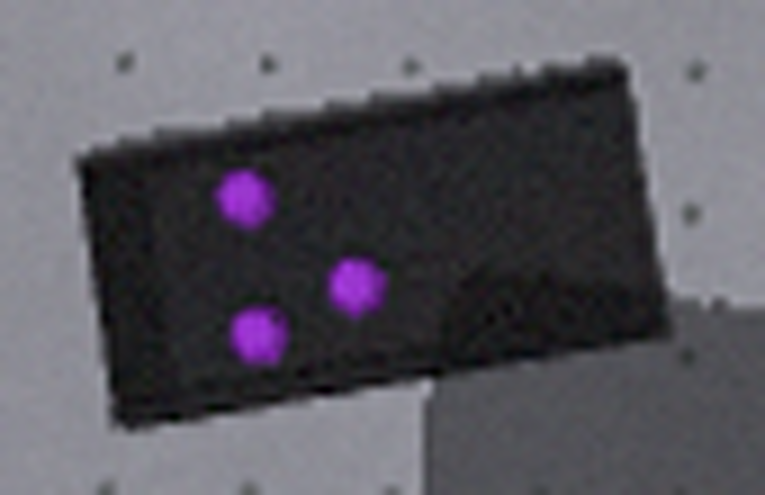

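View pics/ts.png

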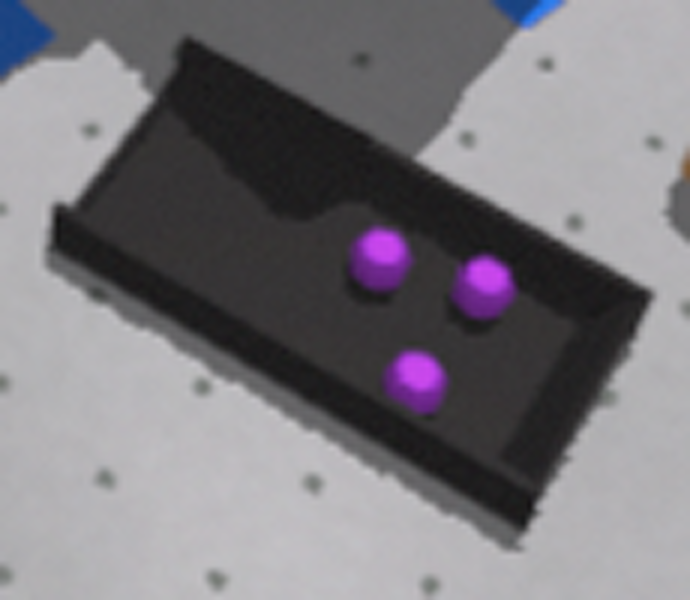

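```bash
python3 - <<'E'
from fit import *
t=lambda a,b:((a+.5)/9-.5+160,(b+.5)/9-.5+185)
s=lambda a,b:((a+.5)/6-.5+310,(b+.5)/6-.5+240)
w=.056
obs=[('top',t(630,60),'n',-w,.032),('top',t(672,335),'n',w,.032),('top',t(80,155),'f',-w,.032),('top',t(115,428),'f',w,.032),
('scene',s(185,38),'n',w,.032),('scene',s(55,206),'n',-w,.032),('scene',s(652,295),'f',w,.032),('scene',s(535,492),'f',-w,.032),
('scene',s(577,318),.1,.051,.003),('scene',s(500,458),.1,-.051,.003)]
def f(p):
    c,sn=np.cos(p[2]),np.sin(p[2]); o=[]
    for n,uv,x,y,z in obs:
        x={'n':p[3],'f':p[4]}.get(x,x)
        o.append(proj(n,[p[0]+c*x-sn*y,p[1]+sn*x+c*y,z])[0]-uv)
    return np.concatenate(o)
q=least_squares(f,[.52,.27,1.75,-.105,.12],loss='soft_l1')
print(q.x.round(4),np.degrees(q.x[2]),q.fun.reshape(-1,2).round(1).tolist())
p=q.x
for a in ((.5048,.2868),(.4837,.326),(.54,.3335)):
    print((Ro.from_euler('z',-p[2]).as_matrix()[:2,:2]@(np.array(a)-p[:2])).round(4))
E
```

```text
[ 0.5212  0.2722  1.7615 -0.1068  0.12  ] 100.92828024281934 [[-1.2, 0.8], [-1.0, -0.1], [-0.6, 0.7], [-0.2, 0.2], [-0.3, -0.8], [-0.9, 0.0], [-0.3, -0.6], [-0.3, 0.4], [1.5, -1.3], [-3.5, 5.4]]
[0.0174 0.0133]
[0.0599 0.0266]
[ 0.0566 -0.0301]
```

```bash
cat >> mv.py <<'E'
TR=H(Ro.from_euler('z',100.8,degrees=True).as_matrix(),[.522,.2705,0])
def traylip(x,y,z,pitch,dyaw=0):
    P=TR@[x,y,z,1]; return liptool(*P[:3],100.8+dyaw,pitch)
E
python3 - <<'E'
from mv import *
A=now(); U=A.copy(); U[2,3]+=.07
rows(A,U,5)
B=traylip(-.008,0,.075,2); print(B[:3,3]); rows(U,B,15)
E
```

```text
n 5 row [-0.0059  0.     -0.0127] [ 0. -0.  0.] mm/row 14.0 deg/row 0.0
[0.54226663 0.16425858 0.15312336]
n 15 row [-0.0126  0.0003  0.0053] [-0.004   0.0023 -0.0092] mm/row 13.7 deg/row 0.59
```

```bash
python3 -m inch '-0.0030 0 -0.0063 0 0 0 0;-0.0059 0 -0.0127 0 0 0 0;-0.0059 0 -0.0127 0 0 0 0;-0.0059 0 -0.0127 0 0 0 0;-0.0059 0 -0.0127 0 0 0 0;-0.0030 0 -0.0063 0 0 0 0;-0.0126 0.0003 0.0053 -0.004 0.0023 -0.0092 0;-0.0126 0.0003 0.0053 -0.004 0.0023 -0.0092 0;-0.0126 0.0003 0.0053 -0.004 0.0023 -0.0092 0;-0.0126 0.0003 0.0053 -0.004 0.0023 -0.0092 0;-0.0126 0.0003 0.0053 -0.004 0.0023 -0.0092 0;-0.0126 0.0003 0.0053 -0.004 0.0023 -0.0092 0;-0.0126 0.0003 0.0053 -0.004 0.0023 -0.0092 0;-0.0126 0.0003 0.0053 -0.004 0.0023 -0.0092 0;-0.0126 0.0003 0.0053 -0.004 0.0023 -0.0092 0;-0.0126 0.0003 0.0053 -0.004 0.0023 -0.0092 0;-0.0126 0.0003 0.0053 -0.004 0.0023 -0.0092 0;-0.0126 0.0003 0.0053 -0.004 0.0023 -0.0092 0' 60
python3 -m inch '-0.0126 0.0003 0.0053 -0.004 0.0023 -0.0092 0;-0.0126 0.0003 0.0053 -0.004 0.0023 -0.0092 0;-0.0126 0.0003 0.0053 -0.004 0.0023 -0.0092 0;0 0 0 0 0 0 0;0 0 0 0 0 0 0'
python3 - <<'E'
from mv import *
s=r.get_state(); print(s['contact_force'].round(1),s['moment'].round(2),s['gripper_width'],s['joints'].round(1))
A=now(); rep(A,traylip(-.008,0,.075,2))
for n in("scene","top"): cv2.imwrite(f"pics/{n}3.png",r.capture(n)[:,:,::-1])
im=cv2.imread("pics/scene3.png"); cv2.imwrite("pics/s3z.png",cv2.resize(im[180:340,280:430],None,fx=3.7,fy=3.7,interpolation=cv2.INTER_CUBIC))
im=cv2.imread("pics/top3.png"); cv2.imwrite("pics/t3z.png",cv2.resize(im[150:280,150:300],None,fx=4,fy=4,interpolation=cv2.INTER_CUBIC))
S=A@np.linalg.inv(TS)
for l in ((.0425,-.045,.002),(.0425,.045,.002),(-.0425,-.045,.036),(-.0425,.045,.036)):
    X=S@[*l,1]; u=proj('scene',X[:3])[0]; v=proj('top',X[:3])[0]; print(l,X[:3].round(3),((u-[280,180])*3.7).round(),((v-[150,150])*4).round())
E
```

```text
time_s: 7.5
tcp_pos: [0.549, 0.1248, 0.1526]
eef_rot: [180.0, 23.4, -80.9]
contact_force: [0.3, -0.7, -1.5]
gripper_width: 0.0218
time_s: 7.92
tcp_pos: [0.5413, 0.1649, 0.153]
eef_rot: [180.0, 23.0, -79.1]
contact_force: [-0.4, -1.1, -1.1]
gripper_width: 0.0222
[-0.4 -1.1 -1.1] [-1.55 -0.15 -0.02] 0.02224042796250631 [ 19.6  15.6 -10.2 -25.7 -62.9   2.9]
rel [ 0.7 -0.8 -0.4] mm [0.06 0.02 0.06]
(0.0425, -0.045, 0.002) [0.567 0.272 0.077] [280. 374.] [202. 191.]
(0.0425, 0.045, 0.002) [0.478 0.255 0.077] [345. 281.] [217. 289.]
(-0.0425, -0.045, 0.036) [0.582 0.19  0.114] [175. 279.] [289. 168.]
(-0.0425, 0.045, 0.036) [0.494 0.173 0.114] [244. 191.] [305. 269.]
```

View pics/s3z.png

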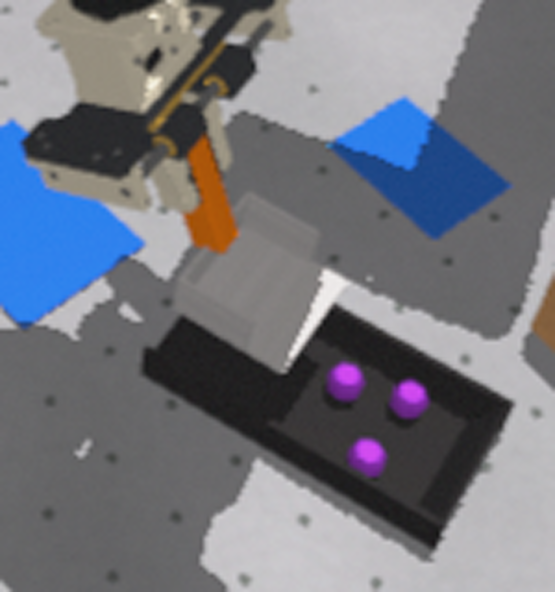

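View pics/t3z.png

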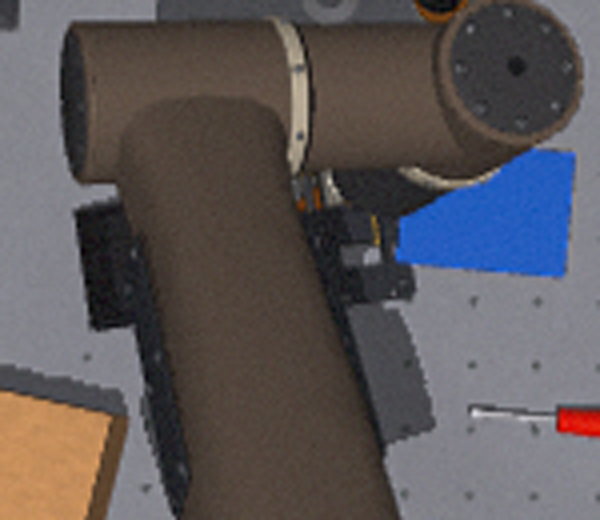

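```bash
python3 - <<'E'
from mv import *
A=now(); B=traylip(-.008,0,.010,2); rows(A,B,8); 
rows(B,traylip(-.008,0,.004,2),2)
E
```

```text
n 8 row [ 0.0031 -0.0001  0.0075] [ 0.  0. -0.] mm/row 8.1 deg/row 0.0
n 2 row [0.0012 0.     0.0028] [-0. -0. -0.] mm/row 3.0 deg/row 0.0
```

```bash
python3 -m inch '0.0031 -0.0001 0.0075 0 0 0 0;0.0031 -0.0001 0.0075 0 0 0 0;0.0031 -0.0001 0.0075 0 0 0 0;0.0031 -0.0001 0.0075 0 0 0 0;0.0031 -0.0001 0.0075 0 0 0 0;0.0031 -0.0001 0.0075 0 0 0 0;0.0031 -0.0001 0.0075 0 0 0 0;0.0031 -0.0001 0.0075 0 0 0 0;0 0 0 0 0 0 0;0 0 0 0 0 0 0'
python3 - <<'E'
from mv import *
s=r.get_state(); print(s['contact_force'].round(1),s['moment'].round(2),s['gripper_width'])
A=now(); rep(A,traylip(-.008,0,.0035,2))
for n in("scene",): cv2.imwrite(f"pics/{n}4.png",r.capture(n)[:,:,::-1])
im=cv2.imread("pics/scene4.png"); cv2.imwrite("pics/s4z.png",cv2.resize(im[220:340,300:430],None,fx=4.5,fy=4.5,interpolation=cv2.INTER_CUBIC))
E
```

```text
time_s: 8.85
tcp_pos: [0.5423, 0.1645, 0.0873]
eef_rot: [179.9, 23.0, -79.3]
contact_force: [0.1, 0.7, -1.3]
gripper_width: 0.0217
[ 0.1  0.7 -1.3] [-1.48 -0.24  0.02] 0.02171035824991485
rel [2.5 0.1 5.1] mm [ 0.08 -0.   -0.05]
```

View pics/s4z.png

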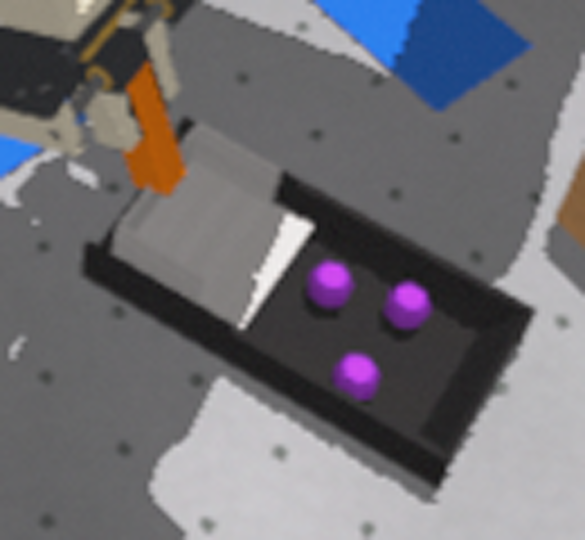

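The scoop is between the tray's side walls, its front edge running from (242,325) to (313,228) with clearance on each side. I'll put the lip down gently.

```bash
python3 -m inch '0.0012 0 0.0025 0 0 0 0;0.0012 0 0.0025 0 0 0 0;0 0 0 0 0 0 0'
python3 - <<'E'
from mv import *
s=r.get_state(); print(s['contact_force'].round(1),s['moment'].round(2))
A=now(); print((A@np.linalg.inv(TS)@[.0425,0,0,1])[:3].round(4))
B=traylip(.085,0,.0035,2); rep(A,B); rows(A,B,20)
E
```

```text
time_s: 9.15
tcp_pos: [0.5425, 0.1644, 0.0822]
eef_rot: [180.0, 23.0, -79.2]
contact_force: [0.0, -0.3, -2.5]
gripper_width: 0.0216
[ 0.  -0.3 -2.5] [-1.53 -0.16 -0.01]
[0.5237 0.2628 0.0041]
rel [-85.3   0.3  36.8] mm [ 0.01  0.01 -0.03]
n 20 row [-0.0043  0.      0.0018] [ 0.  0. -0.] mm/row 4.6 deg/row 0.0
```

```bash
python3 -m inch '-0.0042 0 0.0020 0 0 0 0;-0.0042 0 0.0020 0 0 0 0;-0.0042 0 0.0020 0 0 0 0;-0.0042 0 0.0020 0 0 0 0;-0.0042 0 0.0020 0 0 0 0;-0.0042 0 0.0019 0 0 0 0;-0.0042 0 0.0019 0 0 0 0;-0.0042 0 0.0018 0 0 0 0;-0.0042 0 0.0018 0 0 0 0;-0.0042 0 0.0018 0 0 0 0'
python3 - <<'E'
from mv import *
s=r.get_state(); print(s['contact_force'].round(1),s['moment'].round(2))
A=now(); L=(A@np.linalg.inv(TS)@[.0425,0,0,1]); print((np.linalg.inv(TR)@L)[:3].round(4))
for n in("scene",): cv2.imwrite(f"pics/{n}5.png",r.capture(n)[:,:,::-1])
im=cv2.imread("pics/scene5.png"); cv2.imwrite("pics/s5z.png",cv2.resize(im[220:340,300:430],None,fx=4.5,fy=4.5,interpolation=cv2.INTER_CUBIC))
E
```

```text
time_s: 9.98
tcp_pos: [0.5339, 0.2102, 0.0812]
eef_rot: [180.0, 23.0, -79.2]
contact_force: [-0.4, -0.3, -2.1]
gripper_width: 0.0221
[-0.4 -0.3 -2.1] [-1.65 -0.23 -0.04]
[ 0.0387 -0.0003  0.003 ]
```

View pics/s5z.png

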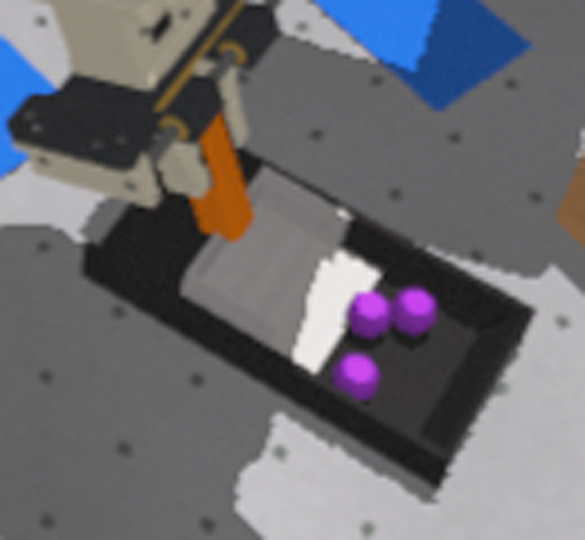

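The lip is pushing the first lump ahead of it at (370,313). I'll carry on toward the far wall.

```bash
python3 -m inch '-0.0042 0 0.0019 0 0 0 0;-0.0042 0 0.0019 0 0 0 0;-0.0042 0 0.0019 0 0 0 0;-0.0042 0 0.0019 0 0 0 0;-0.0042 0 0.0019 0 0 0 0;-0.0042 0 0.0018 0 0 0 0;-0.0042 0 0.0018 0 0 0 0;-0.0042 0 0.0018 0 0 0 0'
python3 - <<'E'
from mv import *
s=r.get_state(); print(s['contact_force'].round(1),s['moment'].round(2))
A=now(); L=(A@np.linalg.inv(TS)@[.0425,0,0,1]); print((np.linalg.inv(TR)@L)[:3].round(4))
for n in("scene",): cv2.imwrite(f"pics/{n}6.png",r.capture(n)[:,:,::-1])
im=cv2.imread("pics/scene6.png"); cv2.imwrite("pics/s6z.png",cv2.resize(im[220:340,300:430],None,fx=4.5,fy=4.5,interpolation=cv2.INTER_CUBIC))
E
```

```text
time_s: 10.7
tcp_pos: [0.5273, 0.2462, 0.0808]
eef_rot: [-180.0, 23.0, -79.2]
contact_force: [0.2, -2.7, 1.8]
gripper_width: 0.022
[ 0.2 -2.7  1.8] [-1.9  -0.25  0.02]
[ 0.0753 -0.0007  0.0027]
```

View pics/s6z.png

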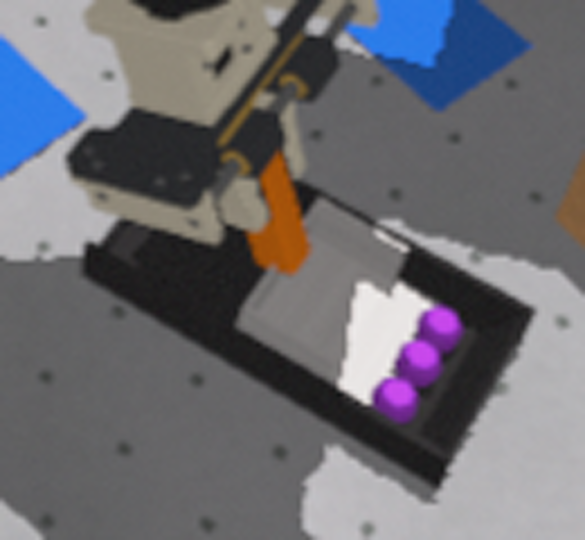

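```bash
python3 -m inch '-0.0034 0 0.0014 0 0 0 0;-0.0034 0 0.0014 0 0 0 0;-0.0034 0 0.0014 0 0 0 0;-0.0034 0 0.0014 0 0 0 0;-0.0034 0 0.0014 0 0 0 0'
python3 - <<'E'
from mv import *
s=r.get_state(); print(s['contact_force'].round(1),s['moment'].round(2))
A=now(); L=(A@np.linalg.inv(TS)@[.0425,0,0,1]); print((np.linalg.inv(TR)@L)[:3].round(4))
for n in("scene",): cv2.imwrite(f"pics/{n}7.png",r.capture(n)[:,:,::-1])
im=cv2.imread("pics/scene7.png"); cv2.imwrite("pics/s7z.png",cv2.resize(im[240:340,320:430],None,fx=5.5,fy=5.5,interpolation=cv2.INTER_CUBIC))
E
```

```text
time_s: 11.17
tcp_pos: [0.5237, 0.2641, 0.0809]
eef_rot: [180.0, 23.0, -79.2]
contact_force: [0.7, -2.8, 2.5]
gripper_width: 0.0218
[ 0.7 -2.8  2.5] [-1.99 -0.27 -0.07]
[ 0.0936 -0.0005  0.0027]
```

View pics/s7z.png

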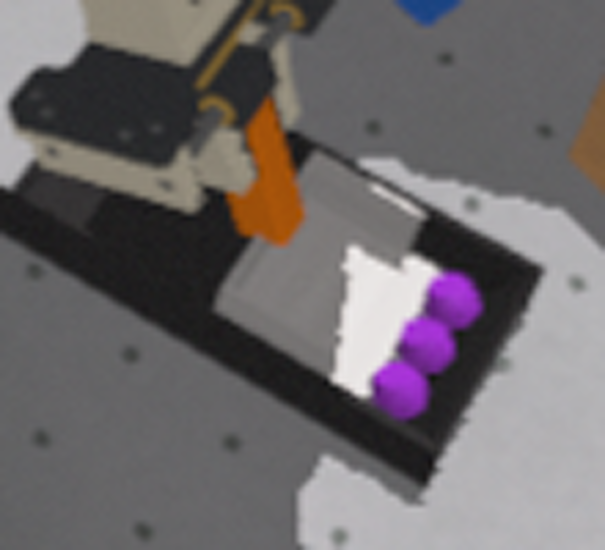

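```bash
python3 -m inch '-0.0026 0 0.0011 0 0 0 0;-0.0026 0 0.0011 0 0 0 0;0 0 0 0 0 0 0'
python3 - <<'E'
from mv import *
s=r.get_state(); print(s['contact_force'].round(1),s['moment'].round(2))
A=now(); L=(A@np.linalg.inv(TS)@[.0425,0,0,1]); print((np.linalg.inv(TR)@L)[:3].round(4))
for n in("scene",): cv2.imwrite(f"pics/{n}8.png",r.capture(n)[:,:,::-1])
im=cv2.imread("pics/scene8.png"); cv2.imwrite("pics/s8z.png",cv2.resize(im[240:340,320:430],None,fx=5.5,fy=5.5,interpolation=cv2.INTER_CUBIC))
E
```

```text
time_s: 11.47
tcp_pos: [0.5225, 0.27, 0.0808]
eef_rot: [180.0, 23.0, -79.2]
contact_force: [1.0, -2.2, 2.0]
gripper_width: 0.022
[ 1.  -2.2  2. ] [-1.42 -0.47 -0.1 ]
[ 0.0996 -0.0004  0.0027]
```

View pics/s8z.png

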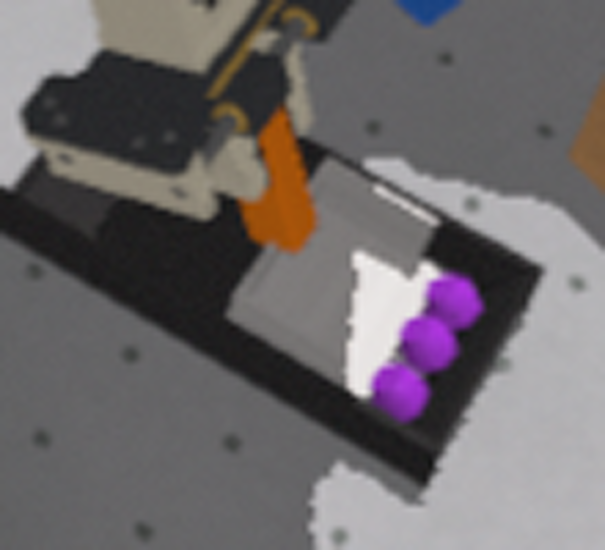

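```bash
python3 -m inch '-0.0014 0 0.0006 0 0 0 0;-0.0014 0 0.0006 0 0 0 0;0 0 0 0 0 0 0'
python3 - <<'E'
from mv import *
s=r.get_state(); print(s['contact_force'].round(1),s['moment'].round(2))
A=now(); L=(A@np.linalg.inv(TS)@[.0425,0,0,1]); print((np.linalg.inv(TR)@L)[:3].round(4))
for n in("scene",): cv2.imwrite(f"pics/{n}9.png",r.capture(n)[:,:,::-1])
im=cv2.imread("pics/scene9.png"); cv2.imwrite("pics/s9z.png",cv2.resize(im[240:340,320:430],None,fx=5.5,fy=5.5,interpolation=cv2.INTER_CUBIC))
E
```

```text
time_s: 11.77
tcp_pos: [0.5223, 0.2719, 0.081]
eef_rot: [180.0, 23.0, -79.2]
contact_force: [1.7, -6.7, 4.6]
gripper_width: 0.0217
[ 1.7 -6.7  4.6] [-2.69 -0.43  0.05]
[ 0.1014 -0.0005  0.0028]
```

View pics/s9z.png

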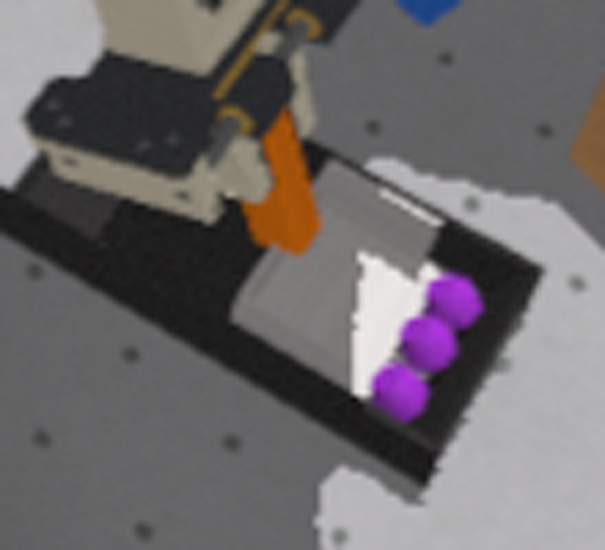

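The three lumps now lie on the lip against the leaning far wall, at (455,300), (430,345) and (400,390). I'll curl the scoop up along the wall.

```bash
python3 - <<'E'
from mv import *
A=now(); P=A
for pit,z,x,n in ((-5,.0124,.106,4),(-10,.0198,.1102,4),(-15,.027,.1142,4),(-20,.0345,.1187,4),(-22,.09,.121,8)):
    B=traylip(x,-.0005,z,pit); rows(P,B,n); P=B
E
```

```text
n 4 row [0.0013 0.     0.0003] [ 0.     -0.0307 -0.    ] mm/row 1.3 deg/row 1.76
n 4 row [0.0005 0.     0.0004] [ 0.     -0.0218  0.    ] mm/row 0.6 deg/row 1.25
n 4 row [ 0.0005 -0.      0.0005] [ 0.     -0.0218 -0.    ] mm/row 0.7 deg/row 1.25
n 4 row [0.0003 0.     0.0007] [ 0.     -0.0218  0.    ] mm/row 0.8 deg/row 1.25
n 8 row [-0.0047 -0.     -0.0044] [-0.     -0.0044 -0.    ] mm/row 6.4 deg/row 0.25
```

```bash
python3 -m inch '0.0013 0 0.0003 0 -0.0307 0 0;0.0013 0 0.0003 0 -0.0307 0 0;0.0013 0 0.0003 0 -0.0307 0 0;0.0013 0 0.0003 0 -0.0307 0 0;0.0005 0 0.0004 0 -0.0218 0 0;0.0005 0 0.0004 0 -0.0218 0 0;0.0005 0 0.0004 0 -0.0218 0 0;0.0005 0 0.0004 0 -0.0218 0 0'
python3 - <<'E'
from mv import *
s=r.get_state(); print(s['contact_force'].round(1),s['moment'].round(2))
A=now(); L=(A@np.linalg.inv(TS)@[.0425,0,0,1]); print((np.linalg.inv(TR)@L)[:3].round(4)); rep(A,traylip(.1102,-.0005,.0198,-10))
for n in("scene",): cv2.imwrite(f"pics/{n}10.png",r.capture(n)[:,:,::-1])
im=cv2.imread("pics/scene10.png"); cv2.imwrite("pics/s10z.png",cv2.resize(im[240:340,320:430],None,fx=5.5,fy=5.5,interpolation=cv2.INTER_CUBIC))
E
```

```text
time_s: 12.48
tcp_pos: [0.5225, 0.2667, 0.0739]
eef_rot: [179.9, 35.0, -79.3]
contact_force: [0.6, -4.3, -2.3]
gripper_width: 0.0215
[ 0.6 -4.3 -2.3] [-4.14 -0.6   0.09]
[0.1104 0.0003 0.0183]
rel [-0.7 -0.7 -1.4] mm [ 0.07  0.02 -0.08]
```

View pics/s10z.png

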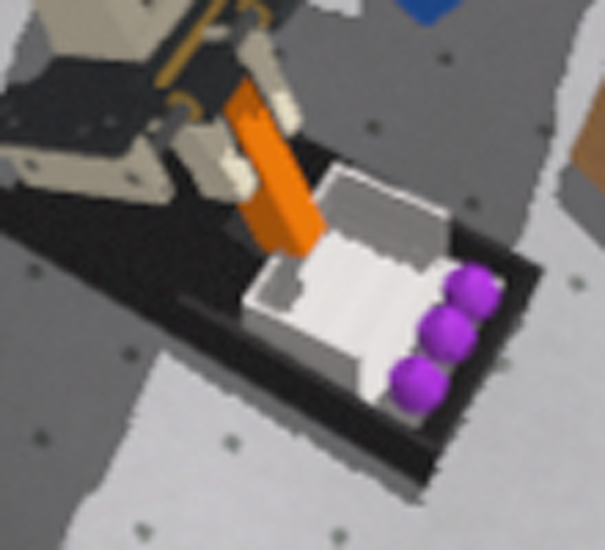

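```bash
python3 -m inch '0.0003 0 0.0003 0 -0.0218 0 0;0.0003 0 0.0003 0 -0.0218 0 0;0.0003 0 0.0003 0 -0.0218 0 0;0.0003 0 0.0003 0 -0.0218 0 0;0.0001 0 0.0005 0 -0.0218 0 0;0.0001 0 0.0005 0 -0.0218 0 0;0.0001 0 0.0005 0 -0.0218 0 0;0.0001 0 0.0005 0 -0.0218 0 0;0 0 0 0 0 0 0'
python3 - <<'E'
from mv import *
s=r.get_state(); print(s['contact_force'].round(1),s['moment'].round(2))
A=now(); L=(A@np.linalg.inv(TS)@[.0425,0,0,1]); print((np.linalg.inv(TR)@L)[:3].round(4)); rep(A,traylip(.1187,-.0005,.0345,-20))
for n in("scene",): cv2.imwrite(f"pics/{n}11.png",r.capture(n)[:,:,::-1])
im=cv2.imread("pics/scene11.png"); cv2.imwrite("pics/s11z.png",cv2.resize(im[240:340,320:430],None,fx=5.5,fy=5.5,interpolation=cv2.INTER_CUBIC))
E
```

```text
time_s: 13.28
tcp_pos: [0.5225, 0.268, 0.0706]
eef_rot: [179.8, 45.1, -79.4]
contact_force: [0.4, 0.6, -3.5]
gripper_width: 0.0218
[ 0.4  0.6 -3.5] [-3.18 -0.49 -0.  ]
[ 1.196e-01 -1.000e-04  3.590e-02]
rel [ 1.4 -0.5  0.2] mm [ 0.04  0.14 -0.16]
```

View pics/s11z.png

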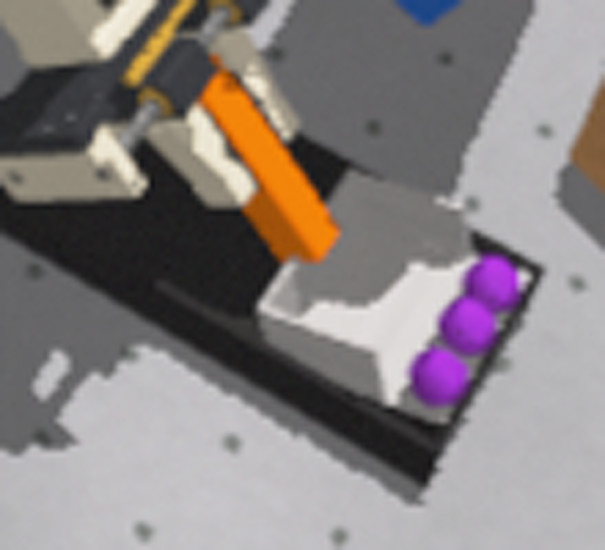

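The lumps are fully on the scoop floor near the lip, at (492,282), (468,325) and (440,375), and haven't slid back at 20°. I'll lift and tilt further.

```bash
python3 - <<'E'
from mv import *
A=now(); P=A
for pit,z,x,n in ((-28,.06,.1187,6),(-36,.09,.118,7)):
    B=traylip(x,-.0005,z,pit); rows(P,B,n); P=B
print(r.get_state()['joints'])
E
```

```text
n 6 row [-0.0003 -0.     -0.0013] [ 0.     -0.0231 -0.0004] mm/row 1.3 deg/row 1.32
n 7 row [-0.0013  0.     -0.0012] [ 0.     -0.0199  0.    ] mm/row 1.8 deg/row 1.14
[ 12.46875813  27.2836422   -8.96360394 -51.75846044 -64.27348942
  26.35848678]
```

```bash
python3 -m inch '-0.0003 0 -0.0013 0 -0.0231 0 0;-0.0003 0 -0.0013 0 -0.0231 0 0;-0.0003 0 -0.0013 0 -0.0231 0 0;-0.0003 0 -0.0013 0 -0.0231 0 0;-0.0003 0 -0.0013 0 -0.0231 0 0;-0.0003 0 -0.0013 0 -0.0231 0 0;-0.0013 0 -0.0012 0 -0.02 0 0;-0.0013 0 -0.0012 0 -0.02 0 0;-0.0013 0 -0.0012 0 -0.02 0 0;-0.0013 0 -0.0012 0 -0.02 0 0;-0.0013 0 -0.0012 0 -0.02 0 0;-0.0013 0 -0.0012 0 -0.02 0 0;-0.0013 0 -0.0012 0 -0.02 0 0'
python3 - <<'E'
from mv import *
s=r.get_state(); print(s['contact_force'].round(1),s['moment'].round(2),s['joints'].round(1))
A=now(); L=(A@np.linalg.inv(TS)@[.0425,0,0,1]); print((np.linalg.inv(TR)@L)[:3].round(4)); rep(A,traylip(.118,-.0005,.09,-36))
for n in("scene",): cv2.imwrite(f"pics/{n}12.png",r.capture(n)[:,:,::-1])
im=cv2.imread("pics/scene12.png"); cv2.imwrite("pics/s12z.png",cv2.resize(im[210:340,290:430],None,fx=4.5,fy=4.5,interpolation=cv2.INTER_CUBIC))
E
```

```text
time_s: 14.42
tcp_pos: [0.5241, 0.2618, 0.0905]
eef_rot: [180.0, 61.1, -79.2]
contact_force: [-0.2, 0.3, -2.3]
gripper_width: 0.0218
[-0.2  0.3 -2.3] [-3.8  -0.65 -0.  ] [  2.5  33.7  -5.9 -62.4 -77.8  38.7]
[ 0.1181 -0.0004  0.0909]
rel [ 0.6 -0.1  0.2] mm [-0.01  0.1  -0.02]
```

View pics/s12z.png

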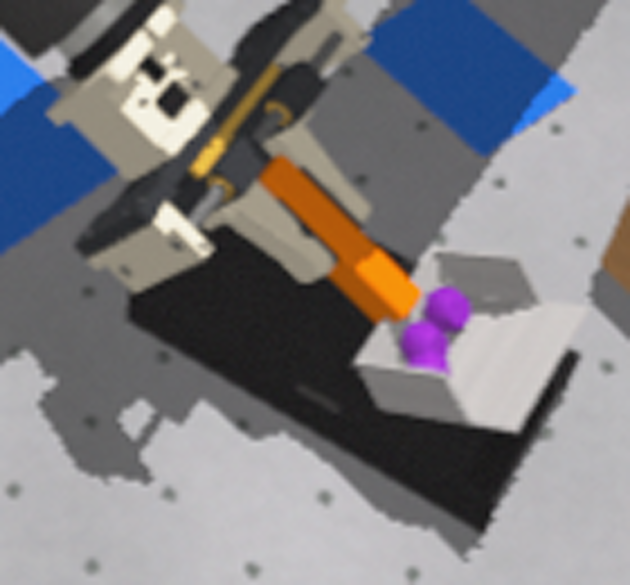

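```bash
cat > kin.py <<'E'
import numpy as np, itertools
from scipy.spatial.transform import Rotation as Ro
from scipy.optimize import least_squares
J=np.array([[-58.608,20.588,.639,-.017,-70.137,-16.507],[-34,24.1,2.6,-13.3,-72.9,1.7],[-6.8,19.4,-1.8,-25.7,-74.7,17.5],[19.6,15.6,-10.2,-25.7,-62.9,2.9],[12.47,27.28,-8.96,-51.76,-64.27,26.36],[2.5,33.7,-5.9,-62.4,-77.8,38.7]])
P=np.array([[.17325,-.65193,.22571],[.4687,-.4419,.1696],[.5704,-.0824,.1789],[.5413,.1649,.153],[.5225,.268,.0706],[.5241,.2618,.0905]])
E=np.array([[179.913,-.009,-165.12],[175.5,12.5,-127.2],[-179.9,25.1,-87.4],[180,23,-79.1],[179.8,45.1,-79.4],[180,61.1,-79.2]])
e=lambda a,d:Ro.from_euler(a,d,degrees=True)
def rot(j,s): return e('z',j[0])*e('y',j[1]-j[2])*e('x',s[0]*j[3])*e('y',-j[4])*e('x',s[1]*j[5])
best=None
for s in itertools.product((1,-1),(1,-1)):
    C=[(rot(j,s).inv()*e('xyz',q)) for j,q in zip(J,E)]
    m=Ro.concatenate(C).mean(); d=max(np.degrees((m.inv()*c).magnitude()) for c in C)
    if best is None or d<best[0]: best=(d,s,m)
s,m=best[1],best[2]
def fk(j,k):
    R=rot(j,s)*m
    p=e('z',j[0]).apply(np.array([k[0],k[5],k[1]])+e('y',j[1]).apply([0,0,k[2]])+e('y',j[1]-j[2]).apply([k[4],0,k[3]]))+R.apply([0,k[7] if len(k)>7 else 0,k[6]])
    return p,R
g=least_squares(lambda k:np.concatenate([fk(j,k)[0]-p for j,p in zip(J,P)]+[0.001*(k-[.1,.4,.5,0,.5,0,.25])]),[.1,.4,.5,0,.5,0,.25])
K=g.x
LO=np.array([-176.03,-82.01,-58.28,-173.87,-174.79,-173.66]);HI=np.array([176.03,121.73,71.71,95.51,-.11,173.66])
def ik(T,j0):
    Rt=Ro.from_matrix(T[:3,:3])
    def f(j):
        p,R=fk(j,K); return np.concatenate([(p-T[:3,3])*10,(Rt.inv()*R).as_rotvec()])
    q=least_squares(f,np.clip(j0,LO+1,HI-1),bounds=(LO,HI)); return q.x,np.abs(q.fun).max()
if __name__=='__main__':
    print(best[0],s,m.as_matrix().round(3)); print(K.round(4),[np.round(1e3*(fk(j,K)[0]-p),1).tolist() for j,p in zip(J,P)])
E
python3 kin.py
```

```text
0.1037167944900594 (-1, -1) [[ 0. -0.  1.]
 [-1. -0.  0.]
 [ 0. -1. -0.]]
[-0.5129  0.4392  0.7036 -0.078   0.992  -0.2065  0.4964] [[-16.2, -1.4, -36.1], [3.5, 6.0, -7.4], [9.0, 14.5, 42.9], [-3.5, 10.9, 5.0], [6.3, -2.8, -6.0], [-4.9, -15.5, 1.6]]
```

```bash
python3 - <<'E'
s=open('kin.py').read()
a=s.index('def fk'); b=s.index('LO=')
s=s[:a]+'''def fk(j,k):
    R4=e('z',j[0])*e('y',j[1]-j[2])*e('x',s[0]*j[3]); R=rot(j,s)*m
    p=e('z',j[0]).apply(np.array([k[0],k[5],k[1]])+e('y',j[1]).apply([0,0,k[2]])+e('y',j[1]-j[2]).apply([k[4],0,k[3]]))+R4.apply([0,k[7],0])+R.apply([0,0,k[6]])
    return p,R
k0=np.array([0,.2,.6,0,.5,0,.3,-.19])
g=least_squares(lambda k:np.concatenate([fk(j,k)[0]-p for j,p in zip(J,P)]+[0.001*(k-k0)]),k0)
K=g.x
'''+s[b:]
open('kin.py','w').write(s)
E
python3 kin.py
```

```text
0.1037167944900594 (-1, -1) [[ 0. -0.  1.]
 [-1. -0.  0.]
 [ 0. -1. -0.]]
[-0.0029  0.1995  0.605  -0.0023  0.4664 -0.0008  0.3789 -0.1912] [[-0.1, -0.1, -0.1], [0.2, 0.7, -0.6], [-0.1, -0.3, -0.0], [0.5, -0.4, 0.8], [0.0, 0.1, 0.3], [-0.2, 0.1, -0.5]]
```

```bash
python3 - <<'E'
from mv import *; from kin import ik
D=np.array([.487,-.355])
print('bottle',onz('top',(351,148),.1),'jar',onz('top',(260,148),.05))
j0=r.get_state()['joints']; print(j0.round(1))
for psi in (20,40,60,80,95,110):
    h=np.array([np.cos(np.radians(psi)),np.sin(np.radians(psi))])
    out=[]
    j=j0.copy()
    # carry over dish
    for k,(pit,z,back) in enumerate(((-20,.16,.06),(0,.14,.05),(30,.09,.035),(50,.07,.025),(70,.062,.02),(80,.062,.02))):
        p=D-back*h; T=liptool(p[0],p[1],z,psi,pit); j,er=ik(T,j); out.append((pit,j.round(0).astype(int).tolist(),round(er,4)))
    print(psi); [print('  ',o) for o in out]
E
```

```text
bottle [ 0.75253714 -0.26489461  0.1       ] jar [0.760936   0.06361906 0.05      ]
[  2.4  33.7  -5.9 -62.4 -77.9  38.7]
20
   (-20, [-68, 13, -12, -48, -72, 17], np.float64(0.0))
   (0, [-47, 6, -14, -26, -62, -12], np.float64(0.0))
   (30, [-21, 12, -16, 4, -66, -51], np.float64(0.0))
   (50, [-11, 24, -9, 13, -80, -63], np.float64(0.0))
   (70, [-6, 37, 1, 18, -96, -69], np.float64(0.0))
   (80, [-4, 44, 6, 20, -104, -71], np.float64(0.0))
40
   (-20, [-65, 25, 5, -43, -86, 25], np.float64(0.0))
   (0, [-50, 16, -1, -26, -74, 7], np.float64(0.0))
   (30, [-22, 14, -14, 5, -65, -30], np.float64(0.0))
   (50, [-9, 20, -16, 20, -72, -50], np.float64(0.0))
   (70, [0, 31, -13, 27, -84, -62], np.float64(0.0))
   (80, [3, 37, -11, 30, -90, -66], np.float64(0.0))
60
   (-20, [-60, 36, 22, -39, -100, 31], np.float64(0.0))
   (0, [-48, 25, 11, -24, -85, 22], np.float64(0.0))
   (30, [-23, 15, -12, 6, -63, -10], np.float64(0.0))
   (50, [-7, 16, -24, 26, -62, -37], np.float64(0.0))
   (70, [4, 24, -29, 38, -71, -58], np.float64(0.0))
   (80, [8, 30, -29, 42, -77, -65], np.float64(0.0))
80

[... 279 characters left out ...]
, 21, -47, 59, -64, -67], np.float64(0.0))
95
   (-20, [-47, 53, 53, -32, -124, 42], np.float64(0.0))
   (0, [-40, 38, 30, -18, -100, 44], np.float64(0.0))
   (30, [-22, 18, -8, 5, -62, 25], np.float64(0.0))
   (50, [-9, 10, -36, 36, -44, -13], np.float64(0.0))
   (70, [-2, 10, -55, 72, -48, -55], np.float64(0.0))
   (80, [4, 14, -58, 78, -56, -68], np.float64(0.018))
110
   (-20, [-41, 60, 66, -28, -134, 48], np.float64(0.0))
   (0, [-35, 42, 37, -14, -105, 54], np.float64(0.0))
   (30, [-22, 19, -6, 4, -61, 40], np.float64(0.0))
   (50, [-10, 7, -39, 38, -36, 1], np.float64(0.0))
   (70, [-10, 5, -58, 82, -38, -45], np.float64(0.0576))
   (80, [0, 10, -58, 77, -50, -53], np.float64(0.173))
```

```bash
cat > plan.py <<'E'
from mv import *; from kin import ik
def path(A,wps,j0):
    P=A;j=j0;
    for T,n in wps:
        E=rows(P,T,n); X=P.copy(); zs=[];mx=0
        for i in range(n):
            X=X@E; jn,er=ik(X,j); mx=max(mx,np.abs(jn-j).max()*12); j=jn
            S=X@np.linalg.inv(TS); zs.append((S@[.0425,0,0,1])[:3].round(3).tolist())
        print('   maxdeg/s',mx.round(0),'err',round(er,4),'j',j.round(0),'lip',zs[n//3],zs[2*n//3],zs[-1]); P=T
E
python3 - <<'E'
from plan import *
s=r.get_state(); A=now()
path(A,[(traylip(.10,0,.17,-25),8),(liptool(.58,.0,.18,70,-22),18),(liptool(.441,-.394,.165,40,-20),20)],s['joints'])
E
```

```text
n 8 row [-0.0098  0.     -0.0088] [ 0.      0.0244 -0.0002] mm/row 13.2 deg/row 1.4
   maxdeg/s 28.0 err 0.0 j [  8.  20.  -4. -52. -77.  21.] lip [0.502, 0.378, 0.12] [0.503, 0.372, 0.15] [0.503, 0.369, 0.17]
n 18 row [ 0.0127 -0.002  -0.0158] [0.0224 0.0028 0.0198] mm/row 20.4 deg/row 1.72
   maxdeg/s 24.0 err 0.0 j [-27.  18.  -4. -47. -80.  21.] lip [0.557, 0.231, 0.172] [0.579, 0.106, 0.175] [0.58, 0.0, 0.18]
n 20 row [ 0.0145 -0.0022 -0.0143] [0.0188 0.0017 0.0182] mm/row 20.5 deg/row 1.5
   maxdeg/s 24.0 err 0.0 j [-65.  25.   5. -43. -86.  24.] lip [0.555, -0.146, 0.173] [0.504, -0.284, 0.168] [0.441, -0.394, 0.165]
```

Easy path. I'll lift first.

```bash
python3 -m inch '-0.005 0 -0.0045 0 0.012 0 0;-0.0098 0 -0.0088 0 0.0244 -0.0002 0;-0.0098 0 -0.0088 0 0.0244 -0.0002 0;-0.0098 0 -0.0088 0 0.0244 -0.0002 0;-0.0098 0 -0.0088 0 0.0244 -0.0002 0;-0.0098 0 -0.0088 0 0.0244 -0.0002 0;-0.0098 0 -0.0088 0 0.0244 -0.0002 0;-0.0098 0 -0.0088 0 0.0244 -0.0002 0;-0.005 0 -0.0045 0 0.012 0 0;0 0 0 0 0 0 0'
python3 - <<'E'
from plan import *
s=r.get_state(); A=now(); rep(A,traylip(.10,0,.17,-25)); print(s['contact_force'].round(1))
for n in("scene","top"): cv2.imwrite(f"pics/{n}13.png",r.capture(n)[:,:,::-1])
im=cv2.imread("pics/scene13.png"); cv2.imwrite("pics/s13z.png",cv2.resize(im[180:340,280:430],None,fx=4,fy=4,interpolation=cv2.INTER_CUBIC))
im=cv2.imread("pics/top13.png"); cv2.imwrite("pics/t13z.png",cv2.resize(im[160:260,150:300],None,fx=4,fy=4,interpolation=cv2.INTER_CUBIC))
path(A,[(liptool(.58,.0,.18,70,-22),18),(liptool(.441,-.394,.165,40,-20),20)],s['joints'])
E
```

```text
time_s: 15.3
tcp_pos: [0.5273, 0.2481, 0.198]
eef_rot: [-179.4, 49.8, -78.7]
contact_force: [-0.1, -0.1, -2.7]
gripper_width: 0.022
rel [4.  1.  1.2] mm [-0.15 -0.23  0.34]
[-0.1 -0.1 -2.7]
n 18 row [ 0.013  -0.0019 -0.0157] [0.0222 0.0027 0.0202] mm/row 20.5 deg/row 1.72
   maxdeg/s 24.0 err 0.0 j [-27.  18.  -4. -47. -80.  21.] lip [0.557, 0.232, 0.174] [0.579, 0.106, 0.176] [0.58, -0.0, 0.18]
n 20 row [ 0.0145 -0.0022 -0.0143] [0.0188 0.0017 0.0182] mm/row 20.5 deg/row 1.5
   maxdeg/s 24.0 err 0.0 j [-65.  25.   5. -43. -86.  24.] lip [0.555, -0.146, 0.173] [0.504, -0.284, 0.168] [0.441, -0.394, 0.165]
```

View pics/s13z.png

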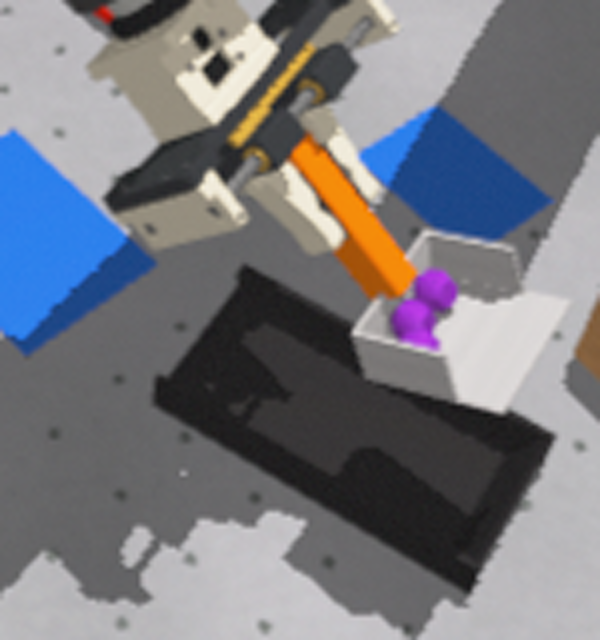

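View pics/t13z.png

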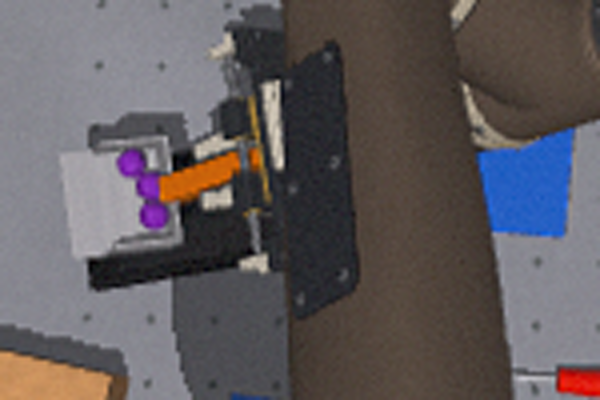

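The top view shows all three lumps at the scoop's back wall, at (131,162), (150,185) and (153,215), and the tray is empty. I'll carry them toward the dish.

```bash
python3 -m inch '0.004 -0.0006 -0.005 0.007 0.001 0.006 0;0.009 -0.0013 -0.0107 0.015 0.0017 0.014 0;0.013 -0.0019 -0.0157 0.0222 0.0027 0.0202 0;0.013 -0.0019 -0.0157 0.0222 0.0027 0.0202 0;0.013 -0.0019 -0.0157 0.0222 0.0027 0.0202 0;0.013 -0.0019 -0.0157 0.0222 0.0027 0.0202 0;0.013 -0.0019 -0.0157 0.0222 0.0027 0.0202 0;0.013 -0.0019 -0.0157 0.0222 0.0027 0.0202 0;0.013 -0.0019 -0.0157 0.0222 0.0027 0.0202 0;0.013 -0.0019 -0.0157 0.0222 0.0027 0.0202 0;0.013 -0.0019 -0.0157 0.0222 0.0027 0.0202 0;0.013 -0.0019 -0.0157 0.0222 0.0027 0.0202 0;0.013 -0.0019 -0.0157 0.0222 0.0027 0.0202 0;0.013 -0.0019 -0.0157 0.0222 0.0027 0.0202 0;0.013 -0.0019 -0.0157 0.0222 0.0027 0.0202 0;0.013 -0.0019 -0.0157 0.0222 0.0027 0.0202 0;0.013 -0.0019 -0.0157 0.0222 0.0027 0.0202 0;0.013 -0.0019 -0.0157 0.0222 0.0027 0.0202 0;0.013 -0.0019 -0.0157 0.0222 0.0027 0.0202 0'
python3 - <<'E'
from plan import *
s=r.get_state(); A=now(); print(s['contact_force'].round(1))
path(A,[(liptool(.441,-.394,.165,40,-20),20)],s['joints'])
E
```

```text
time_s: 16.98
tcp_pos: [0.5357, -0.1186, 0.2056]
eef_rot: [179.3, 46.9, -110.8]
contact_force: [-0.1, 0.3, -2.2]
gripper_width: 0.0224
[-0.1  0.3 -2.2]
n 20 row [ 0.0142 -0.0023 -0.0143] [0.0189 0.0015 0.0177] mm/row 20.3 deg/row 1.49
   maxdeg/s 24.0 err 0.0 j [-65.  25.   5. -43. -86.  24.] lip [0.554, -0.147, 0.17] [0.503, -0.285, 0.166] [0.441, -0.394, 0.165]
```

```bash
python3 -m inch '0.0142 -0.0023 -0.0143 0.0189 0.0015 0.0177 0;0.0142 -0.0023 -0.0143 0.0189 0.0015 0.0177 0;0.0142 -0.0023 -0.0143 0.0189 0.0015 0.0177 0;0.0142 -0.0023 -0.0143 0.0189 0.0015 0.0177 0;0.0142 -0.0023 -0.0143 0.0189 0.0015 0.0177 0;0.0142 -0.0023 -0.0143 0.0189 0.0015 0.0177 0;0.0142 -0.0023 -0.0143 0.0189 0.0015 0.0177 0;0.0142 -0.0023 -0.0143 0.0189 0.0015 0.0177 0;0.0142 -0.0023 -0.0143 0.0189 0.0015 0.0177 0;0.0142 -0.0023 -0.0143 0.0189 0.0015 0.0177 0;0.0142 -0.0023 -0.0143 0.0189 0.0015 0.0177 0;0.0142 -0.0023 -0.0143 0.0189 0.0015 0.0177 0;0.0142 -0.0023 -0.0143 0.0189 0.0015 0.0177 0;0.0142 -0.0023 -0.0143 0.0189 0.0015 0.0177 0;0.0142 -0.0023 -0.0143 0.0189 0.0015 0.0177 0;0.0142 -0.0023 -0.0143 0.0189 0.0015 0.0177 0;0.0142 -0.0023 -0.0143 0.0189 0.0015 0.0177 0;0.010 -0.0016 -0.010 0.0134 0.0011 0.0126 0;0.007 -0.0012 -0.007 0.0095 0.0008 0.009 0;0.004 -0.0006 -0.004 0.005 0.0004 0.005 0'
python3 -m inch '0 0 0 0 0 0 0;0 0 0 0 0 0 0'
python3 - <<'E'
from plan import *
s=r.get_state(); A=now(); print(s['contact_force'].round(1)); L=A@np.linalg.inv(TS)@[.0425,0,0,1]; print(L.round(3))
for n in("scene","top"): cv2.imwrite(f"pics/{n}14.png",r.capture(n)[:,:,::-1])
im=cv2.imread("pics/scene14.png"); cv2.imwrite("pics/s14z.png",cv2.resize(im[60:220,150:310],None,fx=3.7,fy=3.7,interpolation=cv2.INTER_CUBIC))
im=cv2.imread("pics/top14.png"); cv2.imwrite("pics/t14z.png",cv2.resize(im[160:310,300:450],None,fx=4,fy=4,interpolation=cv2.INTER_CUBIC))
h=np.array([np.cos(np.radians(40)),np.sin(np.radians(40))]);D=np.array([.487,-.355])
w=[]
for pit,z,b,n in ((0,.125,.05,6),(25,.09,.035,8),(45,.07,.025,8),(65,.064,.02,8)):
    p=D-b*h; w.append((liptool(p[0],p[1],z,40,pit),n))
path(A,w,s['joints'])
E
```

```text
time_s: 18.65
tcp_pos: [0.3691, -0.4492, 0.2]
eef_rot: [180.0, 45.2, -137.7]
contact_force: [0.2, 0.1, -2.0]
gripper_width: 0.022
time_s: 18.82
tcp_pos: [0.3707, -0.4479, 0.2007]
eef_rot: [-180.0, 45.3, -137.5]
contact_force: [-0.6, -0.0, -2.9]
gripper_width: 0.0217
[-0.6 -0.  -2.9]
[ 0.461 -0.365  0.166  1.   ]
n 6 row [ 0.0007 -0.0006 -0.0003] [0.0041 0.0589 0.0059] mm/row 0.9 deg/row 3.4
   maxdeg/s 39.0 err 0.0 j [-50.  17.  -2. -26. -72.   8.] lip [0.456, -0.375, 0.145] [0.452, -0.383, 0.131] [0.449, -0.387, 0.125]
n 8 row [-0.0069 -0.      0.0015] [0.     0.0545 0.    ] mm/row 7.1 deg/row 3.13
   maxdeg/s 50.0 err 0.0 j [-26.  13. -13.   0. -64. -24.] lip [0.454, -0.382, 0.113] [0.458, -0.379, 0.099] [0.46, -0.377, 0.09]
n 8 row [-0.0065 -0.     -0.0003] [ 0.      0.0436 -0.    ] mm/row 6.5 deg/row 2.5
   maxdeg/s 39.0 err 0.0 j [-12.  18. -16.  17. -69. -46.] lip [0.464, -0.375, 0.083] [0.466, -0.372, 0.075] [0.468, -0.371, 0.07]
n 8 row [-0.0058 -0.     -0.0022] [ 0.      0.0436 -0.    ] mm/row 6.2 deg/row 2.5
   maxdeg/s 25.0 err 0.0 j [ -2.  28. -14.  26. -81. -60.] lip [0.469, -0.37, 0.068] [0.471, -0.369, 0.066] [0.472, -0.368, 0.064]
```

View pics/s14z.png

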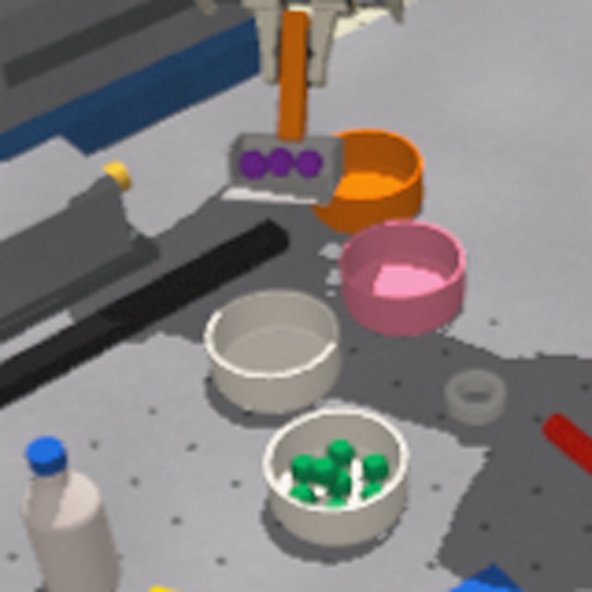

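View pics/t14z.png

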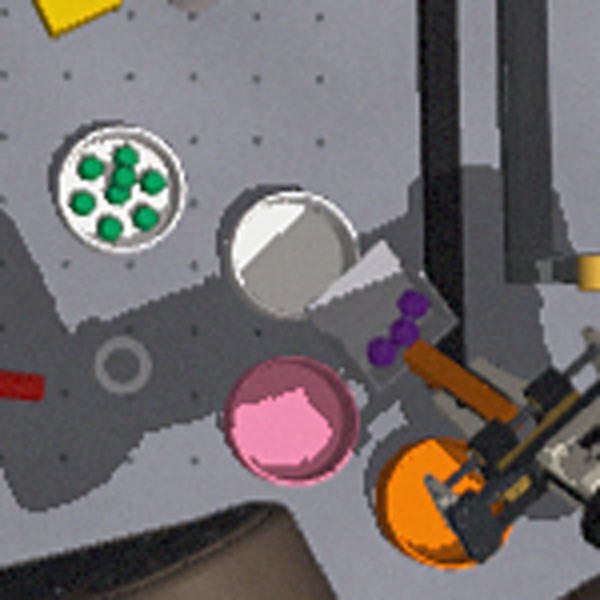

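All three lumps are at the back of the scoop (top crop (382,352), (405,330), (412,303)), and the scoop points at the empty dish. I'll lower it and tip.

```bash
python3 - <<'E'
from plan import *
s=r.get_state(); A=now()
h=np.array([np.cos(np.radians(40)),np.sin(np.radians(40))]);D=np.array([.487,-.355])
w=[]
for pit,z,b,n in ((0,.10,.045,8),(12,.066,.032,5),(35,.066,.030,8),(55,.066,.028,6),(70,.066,.024,6)):
    p=D-b*h; w.append((liptool(p[0],p[1],z,40,pit),n))
path(A,w,s['joints'])
E
```

```text
n 8 row [ 0.0019 -0.0005  0.0027] [0.0031 0.0442 0.0046] mm/row 3.3 deg/row 2.55
   maxdeg/s 28.0 err 0.0 j [-49.  18.  -4. -27. -70.   9.] lip [0.46, -0.37, 0.141] [0.456, -0.378, 0.116] [0.453, -0.384, 0.1]
n 5 row [-0.0048 -0.      0.0048] [-0.      0.0419 -0.    ] mm/row 6.8 deg/row 2.4
   maxdeg/s 39.0 err 0.0 j [-37.  16. -11. -14. -61.  -6.] lip [0.457, -0.38, 0.087] [0.461, -0.377, 0.073] [0.462, -0.376, 0.066]
n 8 row [-0.0059  0.     -0.0029] [-0.      0.0502  0.    ] mm/row 6.6 deg/row 2.87
   maxdeg/s 49.0 err 0.0 j [-18.  16. -16.  10. -64. -36.] lip [0.463, -0.375, 0.066] [0.464, -0.375, 0.066] [0.464, -0.374, 0.066]
n 6 row [-0.0069 -0.     -0.0035] [ 0.      0.0582 -0.    ] mm/row 7.7 deg/row 3.33
   maxdeg/s 43.0 err 0.0 j [ -7.  23. -16.  22. -74. -54.] lip [0.465, -0.374, 0.066] [0.465, -0.373, 0.066] [0.466, -0.373, 0.066]
n 6 row [-0.0054 -0.     -0.003 ] [-0.      0.0436 -0.    ] mm/row 6.2 deg/row 2.5
   maxdeg/s 20.0 err 0.0 j [ -0.  31. -13.  27. -84. -62.] lip [0.467, -0.372, 0.066] [0.468, -0.371, 0.066] [0.469, -0.37, 0.066]
```

```bash
python3 -m inch '0.0019 -0.0005 0.0027 0.0031 0.0442 0.0046 0;0.0019 -0.0005 0.0027 0.0031 0.0442 0.0046 0;0.0019 -0.0005 0.0027 0.0031 0.0442 0.0046 0;0.0019 -0.0005 0.0027 0.0031 0.0442 0.0046 0;0.0019 -0.0005 0.0027 0.0031 0.0442 0.0046 0;0.0019 -0.0005 0.0027 0.0031 0.0442 0.0046 0;0.0019 -0.0005 0.0027 0.0031 0.0442 0.0046 0;0.0019 -0.0005 0.0027 0.0031 0.0442 0.0046 0;-0.0048 0 0.0048 0 0.0419 0 0;-0.0048 0 0.0048 0 0.0419 0 0;-0.0048 0 0.0048 0 0.0419 0 0;-0.0048 0 0.0048 0 0.0419 0 0;-0.0048 0 0.0048 0 0.0419 0 0;0 0 0 0 0 0 0'
python3 - <<'E'
from plan import *
s=r.get_state(); A=now(); print(s['contact_force'].round(1)); L=A@np.linalg.inv(TS)@[.0425,0,0,1]; print(L.round(3))
for n in("scene","top"): cv2.imwrite(f"pics/{n}15.png",r.capture(n)[:,:,::-1])
im=cv2.imread("pics/scene15.png"); cv2.imwrite("pics/s15z.png",cv2.resize(im[60:220,150:310],None,fx=3.7,fy=3.7,interpolation=cv2.INTER_CUBIC))
E
```

```text
time_s: 20.08
tcp_pos: [0.3988, -0.4283, 0.1601]
eef_rot: [180.0, 12.9, -139.9]
contact_force: [-0.5, 0.5, -2.8]
gripper_width: 0.0219
[-0.5  0.5 -2.8]
[ 0.464 -0.373  0.066  1.   ]
```

View pics/s15z.png

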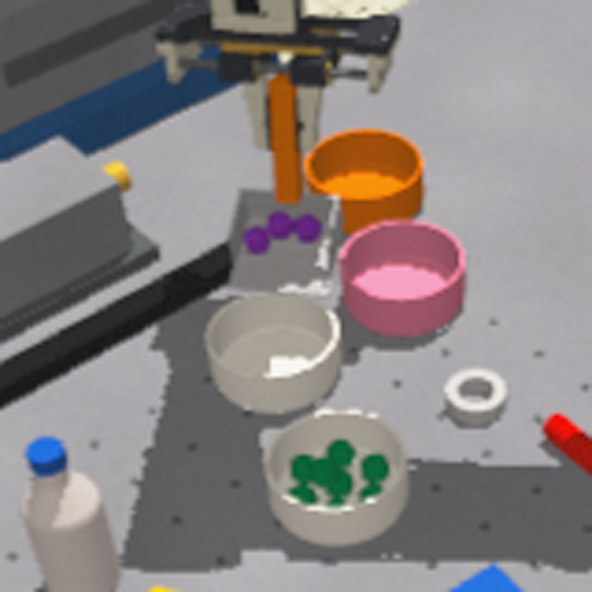

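```bash
python3 - <<'E'
from plan import *
A=now(); S=A@np.linalg.inv(TS)
f=lambda X:((proj('scene',X)[0]-[150,60])*3.7).round(0)
print('D',f([.487,-.355,.048]),'lip',f((S@[.0425,0,0,1])[:3]),f((S@[.0425,.045,0,1])[:3]),f((S@[.0425,-.045,0,1])[:3]))
h=np.array([np.cos(np.radians(40)),np.sin(np.radians(40))]);D=np.array([.487,-.355])
n=np.array([-h[1],h[0]])
print('lateral err',(S@[.0425,0,0,1])[:2]@n-D@n)
for dx in(-.004,0,.004):
  for dy in(-.004,0,.004): print(dx,dy,f([.487+dx,-.355+dy,.048]))
E
```

```text
D [269. 329.] lip [275. 291.] [325. 294.] [224. 287.]
lateral err 0.0005062053994743243
-0.004 -0.004 [270. 325.]
-0.004 0 [272. 327.]
-0.004 0.004 [275. 329.]
0 -0.004 [266. 327.]
0 0 [269. 329.]
0 0.004 [272. 331.]
0.004 -0.004 [262. 329.]
0.004 0 [265. 331.]
0.004 0.004 [268. 333.]
```

Projected against image, the lip agrees with the dish to about 2 mm. Tipping.

```bash
python3 -m inch '-0.0059 0 -0.0029 0 0.0502 0 0;-0.0059 0 -0.0029 0 0.0502 0 0;-0.0059 0 -0.0029 0 0.0502 0 0;-0.0059 0 -0.0029 0 0.0502 0 0;-0.0059 0 -0.0029 0 0.0502 0 0;-0.0059 0 -0.0029 0 0.0502 0 0;-0.0059 0 -0.0029 0 0.0502 0 0;-0.0059 0 -0.0029 0 0.0502 0 0;-0.0069 0 -0.0035 0 0.0582 0 0;-0.0069 0 -0.0035 0 0.0582 0 0;-0.0069 0 -0.0035 0 0.0582 0 0;-0.0069 0 -0.0035 0 0.0582 0 0;-0.0069 0 -0.0035 0 0.0582 0 0;-0.0069 0 -0.0035 0 0.0582 0 0;0 0 0 0 0 0 0;0 0 0 0 0 0 0;0 0 0 0 0 0 0'
python3 - <<'E'
from plan import *
s=r.get_state(); A=now(); print(s['contact_force'].round(1)); L=A@np.linalg.inv(TS)@[.0425,0,0,1]; print(L.round(3))
for n in("scene","top"): cv2.imwrite(f"pics/{n}16.png",r.capture(n)[:,:,::-1])
im=cv2.imread("pics/scene16.png"); cv2.imwrite("pics/s16z.png",cv2.resize(im[60:220,150:310],None,fx=3.7,fy=3.7,interpolation=cv2.INTER_CUBIC))
E
```

```text
time_s: 21.6
tcp_pos: [0.4669, -0.3725, 0.1924]
eef_rot: [180.0, -30.0, -140.1]
contact_force: [0.5, 0.2, -1.1]
gripper_width: 0.0219
[ 0.5  0.2 -1.1]
[ 0.465 -0.374  0.065  1.   ]
```

View pics/s16z.png

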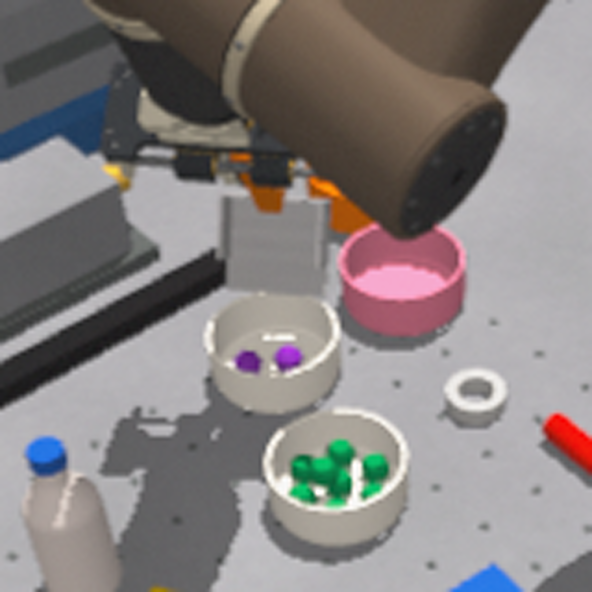

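```bash
python3 - <<'E'
from plan import *
s=r.get_state(); A=now()
h=np.array([np.cos(np.radians(40)),np.sin(np.radians(40))]);p=np.array([.487,-.355])-.035*h
U=scoop(.5676,.0218,.09,87)@TS
path(A,[(liptool(p[0],p[1],.11,40,45),4),(liptool(p[0],p[1],.16,40,15),10),(U,22)],s['joints'])
E
```

```text
n 4 row [ 0.011   0.0001 -0.0065] [ 0.0002 -0.0435 -0.0006] mm/row 12.7 deg/row 2.49
   maxdeg/s 31.0 err 0.0 j [-12.  16. -14.  16. -73. -44.] lip [0.463, -0.375, 0.088] [0.462, -0.376, 0.099] [0.46, -0.377, 0.11]
n 10 row [ 0.0063  0.     -0.0016] [ 0.     -0.0524  0.    ] mm/row 6.5 deg/row 3.0
   maxdeg/s 43.0 err 0.0 j [-35.  11.  -4. -10. -72. -12.] lip [0.463, -0.375, 0.13] [0.462, -0.376, 0.145] [0.46, -0.377, 0.16]
n 22 row [-0.0177  0.0014  0.01  ] [-0.0112 -0.0112 -0.0357] mm/row 20.3 deg/row 2.24
   maxdeg/s 19.0 err 0.0 j [ -3.  17.  -7. -27. -68.  10.] lip [0.541, -0.231, 0.12] [0.574, -0.086, 0.099] [0.57, 0.064, 0.09]
```

```bash
python3 -m inch '0.011 0 -0.0065 0 -0.0435 0 0;0.011 0 -0.0065 0 -0.0435 0 0;0.011 0 -0.0065 0 -0.0435 0 0;0.011 0 -0.0065 0 -0.0435 0 0;0.0063 0 -0.0016 0 -0.0524 0 0;0.0063 0 -0.0016 0 -0.0524 0 0;0.0063 0 -0.0016 0 -0.0524 0 0;0.0063 0 -0.0016 0 -0.0524 0 0;0.0063 0 -0.0016 0 -0.0524 0 0;0.0063 0 -0.0016 0 -0.0524 0 0;0.0063 0 -0.0016 0 -0.0524 0 0;0.0063 0 -0.0016 0 -0.0524 0 0;0.0063 0 -0.0016 0 -0.0524 0 0;0.0063 0 -0.0016 0 -0.0524 0 0'
python3 - <<'E'
from plan import *
s=r.get_state(); A=now(); print(s['contact_force'].round(1)); L=A@np.linalg.inv(TS)@[.0425,0,0,1]; print(L.round(3))
for n in("scene","top"): cv2.imwrite(f"pics/{n}17.png",r.capture(n)[:,:,::-1])
im=cv2.imread("pics/scene17.png"); cv2.imwrite("pics/s17z.png",cv2.resize(im[60:220,150:310],None,fx=3.7,fy=3.7,interpolation=cv2.INTER_CUBIC))
im=cv2.imread("pics/top17.png"); cv2.imwrite("pics/t17z.png",cv2.resize(im[160:310,300:450],None,fx=4,fy=4,interpolation=cv2.INTER_CUBIC))
path(A,[(scoop(.5676,.0218,.09,87)@TS,20)],s['joints'])
E
```

```text
time_s: 22.87
tcp_pos: [0.3989, -0.4293, 0.2596]
eef_rot: [-179.8, 10.1, -140.1]
contact_force: [0.4, -0.2, -2.5]
gripper_width: 0.0219
[ 0.4 -0.2 -2.5]
[ 0.461 -0.378  0.161  1.   ]
n 20 row [-0.0194  0.0017  0.011 ] [-0.0126 -0.0123 -0.0393] mm/row 22.4 deg/row 2.46
   maxdeg/s 20.0 err 0.0 j [ -3.  17.  -7. -27. -68.  10.] lip [0.539, -0.237, 0.122] [0.575, -0.077, 0.099] [0.57, 0.064, 0.09]
```

View pics/s17z.png

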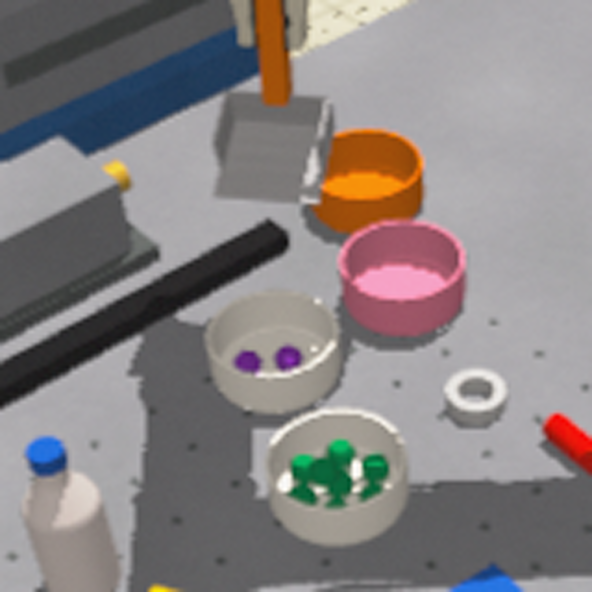

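View pics/t17z.png

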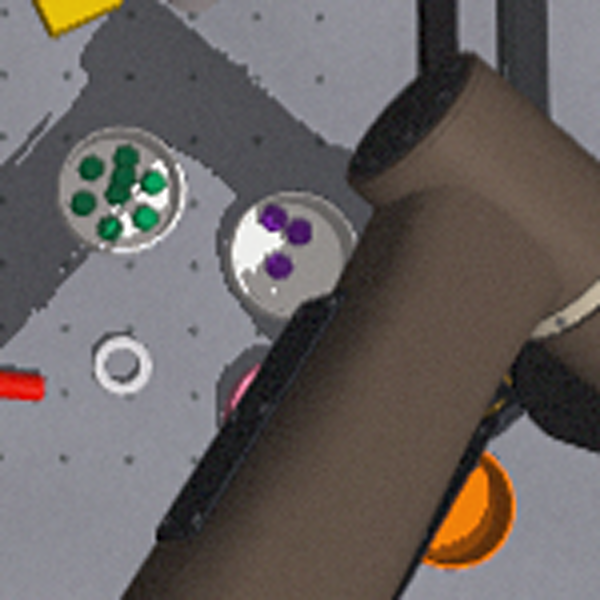

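The scoop is empty and the top view shows all three lumps in the white dish, at (273,217), (298,232) and (278,265). I'll take the scoop back to its mat.

```bash
python3 -m inch '-0.010 0.0008 0.0055 -0.006 -0.006 -0.02 0;-0.0194 0.0017 0.011 -0.0126 -0.0123 -0.0393 0;-0.0194 0.0017 0.011 -0.0126 -0.0123 -0.0393 0;-0.0194 0.0017 0.011 -0.0126 -0.0123 -0.0393 0;-0.0194 0.0017 0.011 -0.0126 -0.0123 -0.0393 0;-0.0194 0.0017 0.011 -0.0126 -0.0123 -0.0393 0;-0.0194 0.0017 0.011 -0.0126 -0.0123 -0.0393 0;-0.0194 0.0017 0.011 -0.0126 -0.0123 -0.0393 0;-0.0194 0.0017 0.011 -0.0126 -0.0123 -0.0393 0;-0.0194 0.0017 0.011 -0.0126 -0.0123 -0.0393 0;-0.0194 0.0017 0.011 -0.0126 -0.0123 -0.0393 0;-0.0194 0.0017 0.011 -0.0126 -0.0123 -0.0393 0;-0.0194 0.0017 0.011 -0.0126 -0.0123 -0.0393 0;-0.0194 0.0017 0.011 -0.0126 -0.0123 -0.0393 0;-0.0194 0.0017 0.011 -0.0126 -0.0123 -0.0393 0;-0.0194 0.0017 0.011 -0.0126 -0.0123 -0.0393 0;-0.0194 0.0017 0.011 -0.0126 -0.0123 -0.0393 0;-0.0194 0.0017 0.011 -0.0126 -0.0123 -0.0393 0;-0.0194 0.0017 0.011 -0.0126 -0.0123 -0.0393 0;-0.010 0.0008 0.0055 -0.006 -0.006 -0.02 0'
python3 -m inch '0 0 0 0 0 0 0;0 0 0 0 0 0 0'
python3 - <<'E'
from plan import *
s=r.get_state(); A=now(); S=A@np.linalg.inv(TS); print(S[:3,3].round(4))
B=scoop(.5676,.0218,.03,87)@TS; rep(A,B); rows(A,B,6)
im=r.capture("scene")[:,:,::-1]; cv2.imwrite("pics/scene18.png",im)
cv2.imwrite("pics/s18z.png",cv2.resize(im[170:290,220:340],None,fx=5,fy=5,interpolation=cv2.INTER_CUBIC))
f=lambda X:((proj('scene',X)[0]-[220,170])*5).round(0)
for l in ((.0425,-.045,.002),(.0425,.045,.002),(-.0425,-.045,.036),(-.0425,.045,.036)): print(l,f((S@[*l,1])[:3]))
E
```

```text
time_s: 24.63
tcp_pos: [0.5628, -0.0569, 0.1643]
eef_rot: [179.4, 24.3, -95.2]
contact_force: [0.1, 0.3, -1.5]
gripper_width: 0.0219
time_s: 24.8
tcp_pos: [0.563, -0.0591, 0.1649]
eef_rot: [179.4, 24.2, -95.4]
contact_force: [-0.4, -0.1, -1.8]
gripper_width: 0.0219
[ 0.5676 -0.      0.0894]
rel [ 5.8 -0.1 63.5] mm [-0.41 -0.8  -2.17]
n 6 row [ 0.001  -0.      0.0106] [-0.0012 -0.0023 -0.0063] mm/row 10.6 deg/row 0.39
(0.0425, -0.045, 0.002) [275. 314.]
(0.0425, 0.045, 0.002) [408. 231.]
(-0.0425, -0.045, 0.036) [176. 174.]
(-0.0425, 0.045, 0.036) [311.  96.]
```

View pics/s18z.png

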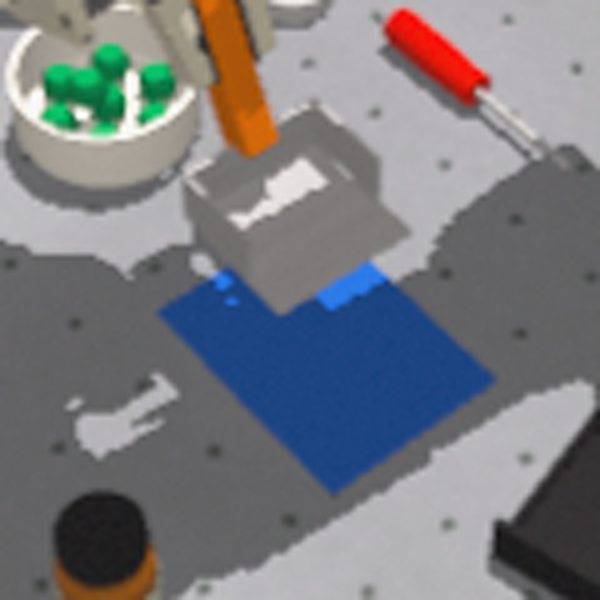

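```bash
python3 -m inch '0.001 0 0.0106 -0.0012 -0.0023 -0.0063 0;0.001 0 0.0106 -0.0012 -0.0023 -0.0063 0;0.001 0 0.0106 -0.0012 -0.0023 -0.0063 0;0.001 0 0.0106 -0.0012 -0.0023 -0.0063 0;0.001 0 0.0106 -0.0012 -0.0023 -0.0063 0;0.001 0 0.0106 -0.0012 -0.0023 -0.0063 0;0 0 0 0 0 0 0;0 0 0 0 0 0 0'
python3 - <<'E'
from plan import *
s=r.get_state(); A=now(); S=A@np.linalg.inv(TS); print(S[:3,3].round(4))
B=scoop(.5676,.0218,.006,87)@TS; rep(A,B); rows(A,B,5)
E
```

```text
time_s: 25.52
tcp_pos: [0.564, -0.0386, 0.1035]
eef_rot: [179.9, 25.0, -93.1]
contact_force: [0.9, 0.9, -0.9]
gripper_width: 0.0213
[0.5671 0.0217 0.029 ]
rel [ 9.6 -0.5 20.9] mm [ 0.06  0.04 -0.1 ]
n 5 row [ 0.0019 -0.0001  0.0042] [ 0.0002  0.0001 -0.0003] mm/row 4.6 deg/row 0.02
```

```bash
python3 -m inch '0.0019 -0.0001 0.0042 0 0 0 0;0.0019 -0.0001 0.0042 0 0 0 0;0.0019 -0.0001 0.0042 0 0 0 0;0.0019 -0.0001 0.0042 0 0 0 0;0.0019 -0.0001 0.0042 0 0 0 0;0 0 0 0 0 0 0;0 0 0 0 0 0 0'
python3 - <<'E'
from plan import *
s=r.get_state(); A=now(); S=A@np.linalg.inv(TS); print(S[:3,3].round(4),s['contact_force'].round(1),s['moment'].round(2))
im=r.capture("scene")[:,:,::-1]; cv2.imwrite("pics/scene19.png",im)
cv2.imwrite("pics/s19z.png",cv2.resize(im[170:290,220:340],None,fx=5,fy=5,interpolation=cv2.INTER_CUBIC))
f=lambda X:((proj('scene',X)[0]-[220,170])*5).round(0)
for l in ((.0425,-.045,.002),(.0425,.045,.002),(-.0425,-.045,.036),(-.0425,.045,.036)): print(l,f((S@[*l,1])[:3]))
E
```

```text
time_s: 26.1
tcp_pos: [0.5647, -0.0385, 0.0811]
eef_rot: [180.0, 25.0, -93.1]
contact_force: [-0.3, 0.5, -1.8]
gripper_width: 0.0217
[0.5679 0.0218 0.0066] [-0.3  0.5 -1.8] [-1.67  0.16 -0.02]
(0.0425, -0.045, 0.002) [308. 430.]
(0.0425, 0.045, 0.002) [430. 343.]
(-0.0425, -0.045, 0.036) [209. 297.]
(-0.0425, 0.045, 0.036) [333. 216.]
```

View pics/s19z.png

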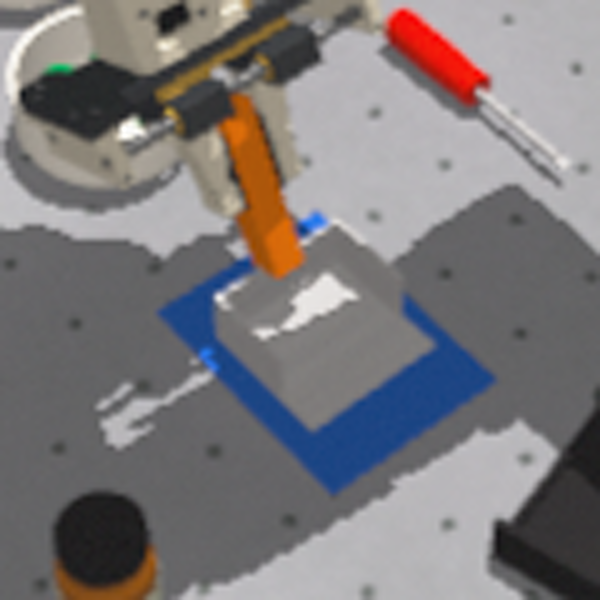

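```bash
python3 -m inch '0.0005 0 0.0011 0 0 0 0;0.0005 0 0.0011 0 0 0 0;0 0 0 0 0 0 0'
python3 - <<'E'
from plan import *
s=r.get_state(); A=now(); S=A@np.linalg.inv(TS); print(S[:3,3].round(4),s['contact_force'].round(1),s['moment'].round(2))
E
```

```text
time_s: 26.4
tcp_pos: [0.5648, -0.0384, 0.079]
eef_rot: [-180.0, 25.0, -93.1]
contact_force: [-0.1, 0.1, -2.2]
gripper_width: 0.0222
[0.5681 0.0219 0.0045] [-0.1  0.1 -2.2] [-1.68  0.18 -0.01]
```

```bash
python3 -m inch '0.0003 0 0.0007 0 0 0 0;0 0 0 0 0 0 0;0 0 0 0 0 0 0'
python3 - <<'E'
from plan import *
s=r.get_state(); A=now(); S=A@np.linalg.inv(TS); print(S[:3,3].round(4),s['contact_force'].round(1),s['moment'].round(2))
E
```

```text
time_s: 26.65
tcp_pos: [0.565, -0.0385, 0.0784]
eef_rot: [-180.0, 25.0, -93.1]
contact_force: [-0.1, 0.1, -0.2]
gripper_width: 0.0216
[0.5683 0.0218 0.0039] [-0.1  0.1 -0.2] [-1.63  0.21 -0.02]
```

The scoop's weight is now carried by the mat. I'll release and back off along the handle.

```bash
python3 -m inch '0 0 0 0 0 0 0.6;0 0 0 0 0 0 0.6;0 0 0 0 0 0 0.7;0 0 0 0 0 0 0.8;0 0 0 0 0 0 0.9;0 0 0 0 0 0 1;0 0 0 0 0 0 1;0 0 0 0 0 0 1' 10
python3 -m inch '0 0 -0.004 0 0 0 1;0 0 -0.008 0 0 0 1;0 0 -0.012 0 0 0 1;0 0 -0.012 0 0 0 1;0 0 -0.012 0 0 0 1;0 0 -0.012 0 0 0 1;0 0 -0.012 0 0 0 1;0 0 -0.012 0 0 0 1;0 0 -0.012 0 0 0 1;0 0 -0.012 0 0 0 1;0 0 -0.012 0 0 0 1;0 0 -0.012 0 0 0 1;0.015 0 -0.02 0 0 0 1;0.02 0 -0.02 0 0 0 1;0.02 0 -0.02 0 0 0 1;0.02 0 -0.02 0 0 0 1;0 0 0 0 0 0 1;0 0 0 0 0 0 1'
python3 - <<'E'
from plan import *
for n in("scene","top"): cv2.imwrite(f"pics/{n}20.png",r.capture(n)[:,:,::-1])
im=cv2.imread("pics/scene20.png"); cv2.imwrite("pics/s20z.png",cv2.resize(im[70:340,150:430],None,fx=2.2,fy=2.2,interpolation=cv2.INTER_CUBIC))
im=cv2.imread("pics/scene20.png"); cv2.imwrite("pics/s20y.png",cv2.resize(im[170:290,220:340],None,fx=5,fy=5,interpolation=cv2.INTER_CUBIC))
E
```

```text
time_s: 27.32
tcp_pos: [0.5649, -0.0384, 0.0783]
eef_rot: [-180.0, 25.0, -93.1]
contact_force: [-0.2, -0.8, -0.1]
gripper_width: 0.0696
time_s: 28.82
tcp_pos: [0.5564, -0.1974, 0.2391]
eef_rot: [-180.0, 25.0, -93.2]
contact_force: [0.1, 0.7, -0.1]
gripper_width: 0.0877
```

View pics/s20z.png

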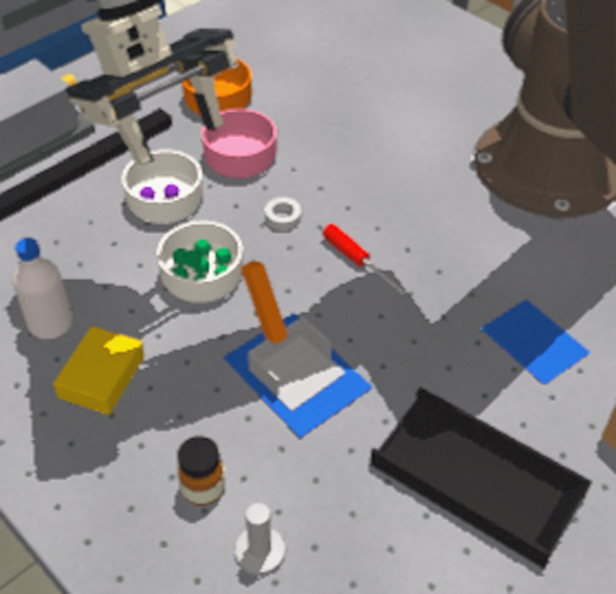

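View pics/s20y.png

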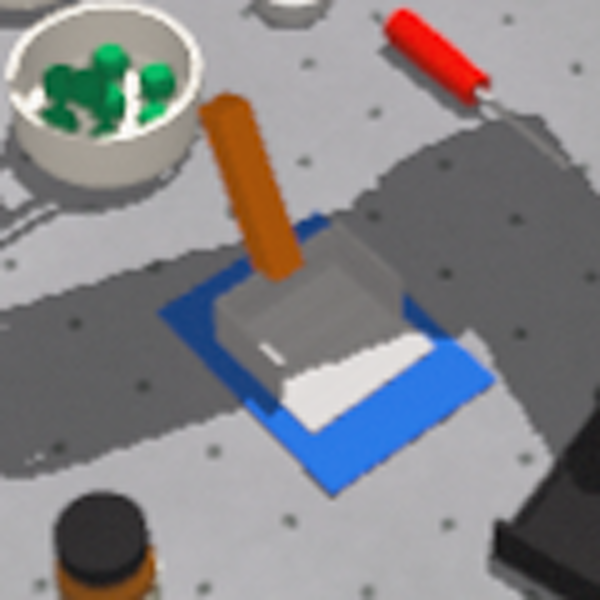

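View pics/top20.png

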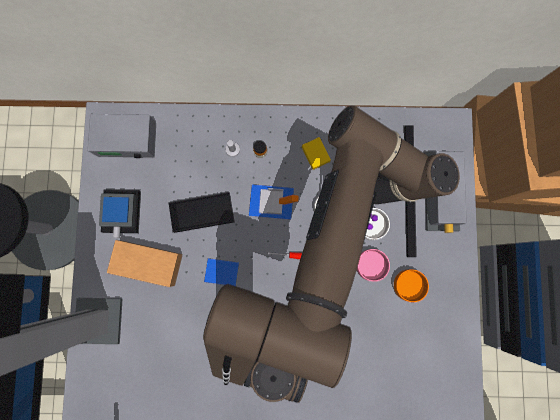

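```bash
python3 - <<'E'
from h import *
s=r.get_state(); print(s['time_s'],s['contact_force'].round(1),s['gripper_width'])
im=r.capture("top"); 
nl,lab,st,ce=cv2.connectedComponentsWithStats(mask(im,(130,80,40),(160,255,255)))
print([(ce[i].round(0).tolist(),int(st[i][4])) for i in range(1,nl) if st[i][4]>5])
r.close_job()
E
```

```text
28.9167 [-0.1  0.5 -0.9] 0.08779837193733282
[([373.0, 217.0], 40), ([369.0, 226.0], 29)]
the job is handed in; nothing more can be done
```

The job is done and handed in at 28.9 s, within the 64 s limit. I took the scoop by its handle and scooped the three purple lumps out of the tray. I tipped them into the empty white dish, stood the scoop upright on its blue mat and let go.

- **Lumps:** the top picture taken just after tipping showed three separate lumps in the white dish, and the scoop and tray empty. In the final top picture, colour detection found only two purple blobs, inside the dish. I take the larger one to be the two touching lumps, partly hidden by the arm.
- **Scoop:** it stands upright in the middle of the larger blue mat. At release the measured pose put it within about 1 mm of the centre I found for the mat, and about 1.4° off its line. The picture taken after letting go agrees.
- **Everything else:** the other things looked unmoved in the last pictures. The gripper ended open, clear of everything, with about 1 N on it, which is noise. The highest wrist force I read was about 8 N, with the lip against the tray's far wall.

One disagreement: projected points sat 1–2 pixels off in the scene picture. The offset was much the same for the scoop, tray and dish, so I worked from their positions relative to each other.

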